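# Wring the power modules onto the cold plate and lock them in

## Robot

A 6-joint arm with a two-finger parallel gripper is mounted at the origin on the work surface. World frame = base frame: x ahead of the robot, y to its left, z up, the work surface at z = 0. Lengths are in m, angles in rad, forces in N, time in s.
With the tool pointing down it reaches from about 0.35 to 0.775 m from the base axis. Payload 7.3 kg.
Tool frame: the origin (TCP) lies on the mounting face of the last link; the fingertips stand 178 mm ahead of it and the grasp point (between the pads) lies 159 mm ahead of it (robot.tcp_to_tips is the distance from the TCP to the fingertips, in m); z points along the fingers, y is the direction in which the jaws open and shut (so a half turn about z gives the same grasp; the last joint's range is limited). The gripper opens to 92 mm and grips with 3 to 60 N. Pads are 19 mm wide; open, the fingers measure 130 mm over their backs; the gripper's body (75 mm by 190 mm) begins 47 mm behind the grasp point.
Start: joints at [-1.293, 0.342, 1.524, -0, 1.275, -0.146], TCP at [0.216, -0.479, 0.405] pointing down, gripper open.
Joint ranges: [-2.53, 2.53], [-0.77, 2.02], [0.04, 2.7], [-1, 4.14], [0.28, 2.66], [-3.11, 3.11]. Speed limits (rad/s): [2.57, 2.57, 3.14, 3.14, 3.14, 3.14].

## Interface

Orientations are given as [roll, pitch, yaw] about the fixed x, y, z axes, in that order (R = Rz(yaw) Ry(pitch) Rx(roll)).
In Python, from cell import robot, viewer gives the robot as it stands.
- The arm moves only by the shell command python3 -m creep 'ROWS' [OPENING] [FORCE]. ROWS is JSON, a list that holds one entry, the list of rows, each a list of 6 numbers: the shift along the world's x, y, z in mm, then the turn, a rotation vector about the world's x, y, z in degrees. A call has 1 to 5 rows; each row shifts and turns the pose as measured when the row begins; what a row does not reach is not made up. A row lasts 1/12 s, in which the tool goes at most 41.7 mm and 7.16 degrees, less where a joint would pass 70% of its speed; a pose out of reach is approached as far as the arm can. A call with a gripper value outside its range is refused whole. OPENING is the closure, from -1 (fully open) to 1 (shut), set as the call begins (- or left out, the last holds). The fingers move at their own pace and stop on an object; FORCE is the grip in N (left out, the last holds). Time passes only in rows, so rows that do not move let the fingers close. It gives the time, the measured TCP pose, the force and the opening at its end, in the units of the state.
- robot.observe(): the state, without advancing time (a new reading comes with each control period).
- viewer.read_camera(name): name is "scene" or "top"; returns the picture (480x640x3 uint8, blue, green, red); there is no depth.
- viewer.camera_model(name): a dict with "fx", "fy", "cx", "cy" (pixels), "pose" (4x4, takes a point from camera to world coordinates). Camera axes: x right, y up, looking along -z (the intrinsics and any distortion apply to the point x, -y, -z); pixel columns grow to the right and rows downward; lengths in m; the calibration is good to about 2 mm. A picture is of the moment at which its call begins. camera_model takes no time and is no camera call.
- robot.hand_in(): hands the job in, once; it reports no verdict.
The state is a dict: "time": time; "qpos": joint angles; "qvel": joint speeds; "joint_efforts": joint torques, N m; "tool_pos": TCP position; "tool_rot": TCP orientation; "contact_force": force on the tool from outside, world axes, zero at the start; "torque": the same for the moment, N m; "opening": finger opening in m.
Only numpy, scipy, OpenCV 4.12 (cv2) and the standard library are available. Lean on these libraries where they do the work, as an engineer would, in place of code of your own. Each camera call takes 0.05 s, during which the arm holds its last target. There are 200 camera calls.

## Task

Slide the cold plate's lock bar fully open, then wring every power module that lies on the bench onto a pad of its own: lay it flat on the front part of the pad and slide it back under the lip, face on face, until it meets the back stop, squarely lined up with the pad. When all of them are home, slide the lock bar fully shut so that its teeth stand in front of the modules. Leave the blue capacitor and the green tray where they stand.

Things in the scene. Friction and masses are not known exactly. Their poses are not given: they have to be found in the camera images.
- lock (a joint): Position of the steel lock bar along the plate's front, in m: 0 = fully shut (a tooth in front of the middle of each pad), 0.033 = fully open (teeth in front of the gaps). End stop at both ends. Opening moves it towards the plate's -y. Needs about 3 to 5 N, stays where it is left. A module that is not fully home stops it.
- lock_grip (a point): Centre of the top of the lock bar's upright black ribbed grip, 52 mm above the bench, near the plate's -y end, with free room around it. The grip is a block 20 mm (plate x) by 14 mm (plate y), standing 32 mm above the bar; it moves with the bar. Axes as the plate's.
- tooth0 (a point): Top of the lock bar's tooth for pad 0 (four more follow, 66 mm apart along y), 30 mm above the bench, 8 mm above the pad tops; moves with the bar. Teeth are 14 mm wide (y) and 8.5 mm long (x), their back faces 2.5 mm in front of the pads' front edges. The bar between them is 20 mm high, below the pad tops.
- plate: Dark anodised cold plate with bright pads, fixed to the bench; origin on the bench under the middle of its row of five pads. x points from its open front to its back stop, y along the row, z up. Base 114 mm in x (-62 to 52) by 430 mm in y (-250 to 180), 10 mm high. Low fins behind the stop.
- lip (a point): Middle of the front edge of the brass lip, on its underside, 32 mm above the bench. The back stop's front face is level with the pads' back edges, 30 mm behind the pad centres; the lip, 4 mm thick, reaches 10 mm forward from it, 10 mm above the pad tops, along the whole row, so a module only gets home by sliding in from the front. Axes as the plate's.
- pad0 (a point): Centre of the flat top of pad 0 (y = -132 mm on the plate), 22 mm above the bench, axes as the plate's. Pads are 60 mm (x) by 34 mm (y) bright steel blocks with 32 mm gaps between them, filled to 2 mm below the pad tops. A module that is home has its origin here, its length along x, either way round.
- pad1 (a point): Centre of the flat top of pad 1 (y = -66 mm on the plate), 22 mm above the bench, axes as the plate's. Pads are 60 mm (x) by 34 mm (y) bright steel blocks with 32 mm gaps between them, filled to 2 mm below the pad tops. A module that is home has its origin here, its length along x, either way round.
- pad2 (a point): Centre of the flat top of pad 2 (y = 0 mm on the plate), 22 mm above the bench, axes as the plate's. Pads are 60 mm (x) by 34 mm (y) bright steel blocks with 32 mm gaps between them, filled to 2 mm below the pad tops. A module that is home has its origin here, its length along x, either way round.
- pad3 (a point): Centre of the flat top of pad 3 (y = 66 mm on the plate), 22 mm above the bench, axes as the plate's. Pads are 60 mm (x) by 34 mm (y) bright steel blocks with 32 mm gaps between them, filled to 2 mm below the pad tops. A module that is home has its origin here, its length along x, either way round.
- pad4 (a point): Centre of the flat top of pad 4 (y = 132 mm on the plate), 22 mm above the bench, axes as the plate's. Pads are 60 mm (x) by 34 mm (y) bright steel blocks with 32 mm gaps between them, filled to 2 mm below the pad tops. A module that is home has its origin here, its length along x, either way round.
- module0: Power module, loose, flat on the bench (may be absent), all alike: a copper plate 60 (its x) x 34 (its y) x 8 mm with a black body 34 x 34 x 10 mm on its middle (18 mm high in all), leaving 13 mm of bare copper at either end. Same both ways round. 145 to 185 g. Origin: centre of the underside. Can be gripped across its 34 mm width.
- module1: Power module, loose, flat on the bench (may be absent), all alike: a copper plate 60 (its x) x 34 (its y) x 8 mm with a black body 34 x 34 x 10 mm on its middle (18 mm high in all), leaving 13 mm of bare copper at either end. Same both ways round. 145 to 185 g. Origin: centre of the underside. Can be gripped across its 34 mm width.
- module2: Power module, loose, flat on the bench (may be absent), all alike: a copper plate 60 (its x) x 34 (its y) x 8 mm with a black body 34 x 34 x 10 mm on its middle (18 mm high in all), leaving 13 mm of bare copper at either end. Same both ways round. 145 to 185 g. Origin: centre of the underside. Can be gripped across its 34 mm width.
- module3: Power module, loose, flat on the bench (may be absent), all alike: a copper plate 60 (its x) x 34 (its y) x 8 mm with a black body 34 x 34 x 10 mm on its middle (18 mm high in all), leaving 13 mm of bare copper at either end. Same both ways round. 145 to 185 g. Origin: centre of the underside. Can be gripped across its 34 mm width.
- module4: Power module, loose, flat on the bench (may be absent), all alike: a copper plate 60 (its x) x 34 (its y) x 8 mm with a black body 34 x 34 x 10 mm on its middle (18 mm high in all), leaving 13 mm of bare copper at either end. Same both ways round. 145 to 185 g. Origin: centre of the underside. Can be gripped across its 34 mm width.
- capacitor: Bystander: small upright blue capacitor can, 25 mm in diameter, 32 mm high, loose, standing among the modules; origin at its foot. To be left alone.
- parts_tray: Bystander: green open tray, 70 x 70 x 30 mm, loose, beyond the modules; origin under its middle. To be left alone.
There are look-alikes about, which are no part of the job. Leave any yellow look-alike of the module3 alone. Leave any turquoise look-alike of the module2 alone.

How it is judged:
By the outcome, as a careful person would: the job done as asked, in the order asked, and still so for the second after the job is handed in, with the robot touching nothing.
Of module0, module1, module2, module3, module4 only 3 to 5 are there at a start; the rules pass over those that are not, and their reading is None.
At some moment in a run one of module0, module1, module2, module3, module4 may be knocked a few centimetres aside while the robot is not near it.
Once in a run the grip may slacken for a moment while it holds something.
It also fails if it takes over 210 s, if anything falls off the work surface, if the arm or the gripper's body presses on something with over 40 N, if the wrist force passes 120 N, or if a joint passes its speed limit or range.

## Working session

There is one attempt and no reset: what is moved stays moved. The work goes in short steps, Python scripts to look and compute and a shell command to move; the robot and the scene stay as the last step left them, time stands still between calls to the robot, and variables do not carry over. Pictures are saved under pics/ and viewed, about 12 in all and at most 16, crops included, and the job is handed in when it is done.

```bash
ls; mkdir -p pics; python3 - <<'E'
from cell import robot, viewer
import cv2
s=robot.observe(); print(s)
for n in("scene","top"):
    cv2.imwrite(f"pics/{n}0.png",viewer.read_camera(n)); print(n,viewer.camera_model(n))
E
```

```text
pics
{'time': 0.0, 'qpos': array([-1.29300105e+00,  3.42749627e-01,  1.52501961e+00, -2.02599818e-05,
        1.27540185e+00, -1.46004090e-01]), 'qvel': array([-7.00093731e-04, -1.41401460e-03, -3.09836214e-05, -8.33735601e-04,
        1.32272484e-04,  3.47145436e-04]), 'joint_efforts': array([ 1.01483653e-03, -4.31233478e+01, -2.44216472e+01,  7.17783440e-02,
        5.60102658e-02, -1.20362083e-04]), 'tool_pos': array([ 0.2158732 , -0.47841932,  0.40402988]), 'tool_rot': array([-3.14002819e+00, -2.10473778e-04,  4.23805118e-01]), 'contact_force': array([ 0.67552854,  0.08824974, -0.69671728]), 'torque': array([0.01402844, 0.01315447, 0.04846426]), 'opening': 0.09178360355528298}
scene {'fx': 493.3055234248414, 'fy': 493.3055234248414, 'cx': 314.6331753128774, 'cy': 245.41593526957647, 'pose': array([[ 0.19482903, -0.56969402,  0.79842994,  1.31675547],
       [ 0.98080933,  0.10701944, -0.16297209, -0.20463318],
       [ 0.0073967 ,  0.81485923,  0.5796117 ,  0.62277291],
       [ 0.        ,  0.        ,  0.        ,  1.        ]])}
top {'fx': 601.524854351181, 'fy': 601.524854351181, 'cx': 313.5055611998121, 'cy': 247.34474813518136, 'pose': array([[-0.00488691,  0.99505022, -0.09925315,  0.43630663],
       [-0.99998597, -0.00466013,  0.00251658, -0.02843187],
       [ 0.00204159,  0.09926406,  0.99505903,  1.3759168 ],
       [ 0.        ,  0.        ,  0.        ,  1.        ]])}
```

View pics/top0.png

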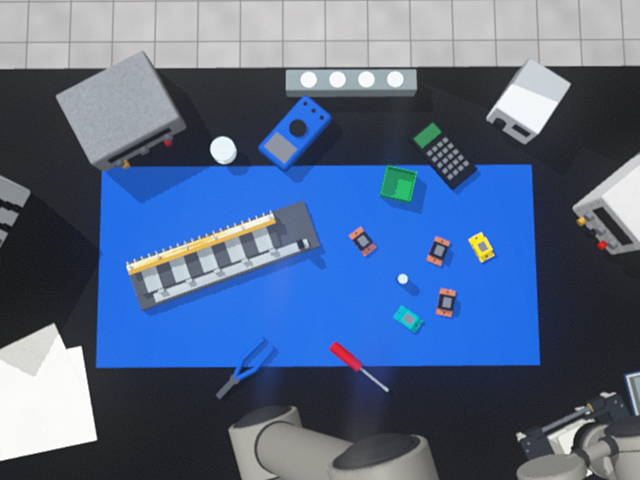

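View pics/scene0.png

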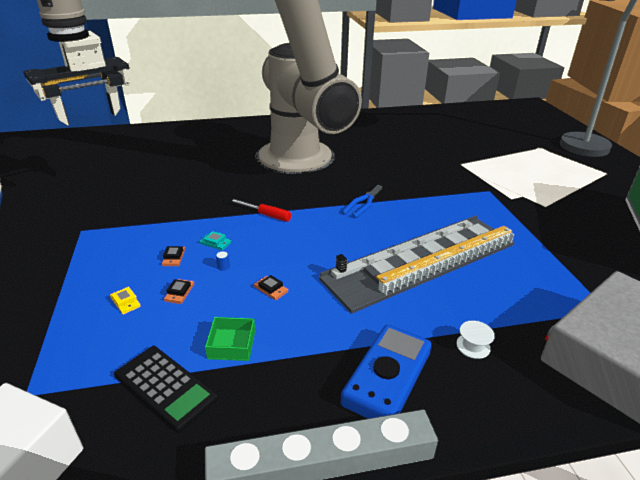

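```bash
cat > h.py <<'E'
import numpy as np, cv2
from cell import robot, viewer
CM={n:viewer.camera_model(n) for n in("scene","top")}
def ray(n,uv):
    c=CM[n];P=c["pose"];uv=np.atleast_2d(np.asarray(uv,float))
    d=np.c_[(uv[:,0]-c["cx"])/c["fx"],-(uv[:,1]-c["cy"])/c["fy"],-np.ones(len(uv))]@P[:3,:3].T
    return P[:3,3],d
def onz(n,uv,z):
    o,d=ray(n,uv); return (o+d*((z-o[2])/d[:,2])[:,None])[:,:2]
def proj(n,X):
    c=CM[n];P=c["pose"];p=(np.atleast_2d(X)-P[:3,3])@P[:3,:3]
    return np.c_[c["cx"]+c["fx"]*p[:,0]/-p[:,2],c["cy"]-c["fy"]*p[:,1]/-p[:,2]]
def mods(n,img,lo=(3,120,110),hi=(14,255,255),z=.008):
    """orange contours, dilated so that both copper ends join; rect on plane z"""
    h=cv2.cvtColor(img,cv2.COLOR_BGR2HSV); m=cv2.inRange(h,lo,hi)
    g=cv2.dilate(m,np.ones((13,13)));k,lab=cv2.connectedComponents(g);out=[]
    for i in range(1,k):
        v,u=np.nonzero((lab==i)&(m>0))
        if len(u)<25: continue
        q=onz(n,np.c_[u,v],z)
        if not (.3<q[:,0].mean()<.85): continue
        (c,wh,a)=cv2.minAreaRect((q*1000).astype(np.float32))
        if wh[0]<wh[1]: a+=90
        out.append((np.round(c,1),np.round(sorted(wh),1),round((a+90)%180-90,1),len(u)))
    return out
E
python3 - <<'E'
from h import *
for n in("top","scene"):
    im=cv2.imread(f"pics/{n}0.png"); print(n)
    for o in mods(n,im): print(o)
a=cv2.imread("pics/top0.png")[195:315,120:325]
cv2.imwrite("pics/c1.png",cv2.resize(a,(800,468),interpolation=cv2.INTER_CUBIC))
a=cv2.imread("pics/scene0.png")[210:315,310:520]
cv2.imwrite("pics/c2.png",cv2.resize(a,(800,400),interpolation=cv2.INTER_CUBIC))
E
```

```text
top
(array([ 604.9, -129.2]), array([ 9.6, 29.5]), -53.3, 47)
(array([ 563.5, -315.7]), array([30.7, 56.7]), -23.7, 96)
(array([ 469.3, -334.5]), array([ 9.8, 31.6]), 79.4, 53)
(array([ 424.2, -325.2]), array([10.1, 31.1]), 79.4, 51)
scene
(array([ 452.1, -328. ]), array([34.6, 63.1]), -11.5, 135)
(array([ 590.7, -142.5]), array([35.9, 63.5]), 38.2, 171)
(array([ 567.7, -313.5]), array([35.9, 63.6]), -24.0, 170)
```

View pics/c1.png

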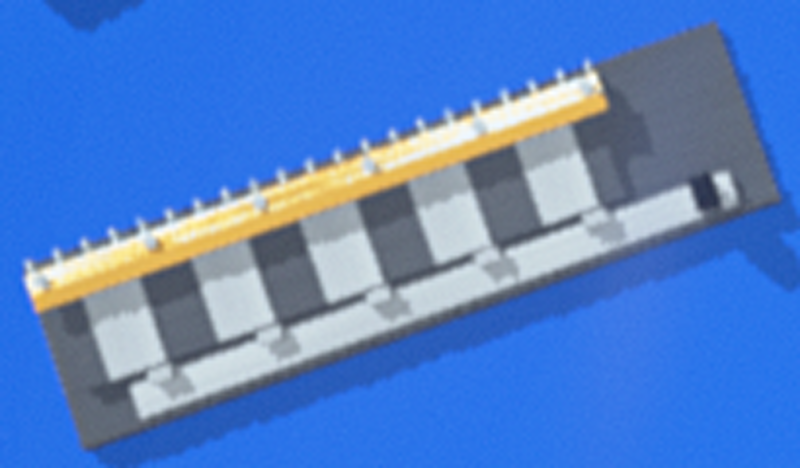

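View pics/c2.png

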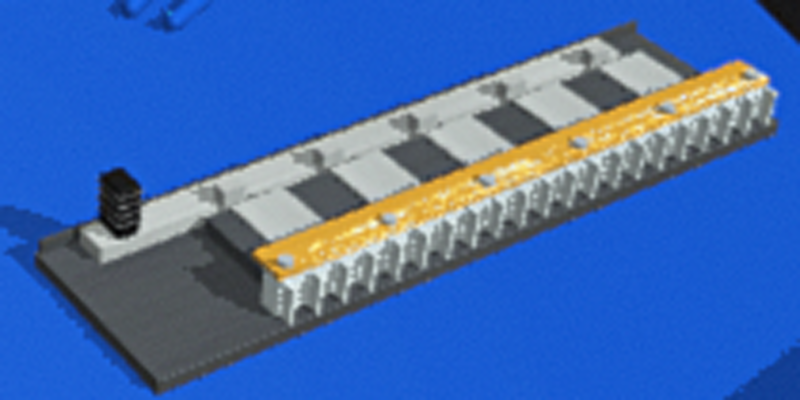

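```bash
sed -i 's/(13,13)/(19,19)/' h.py; cat >> h.py <<'E'
def R2(a): return np.array([[np.cos(a),-np.sin(a)],[np.sin(a),np.cos(a)]])
E
cat > plate.py <<'E'
from h import *
import sys
def edges(n,im,pose,pts_from,pts_to,z,chan,sign):
    """strongest step along each segment (plate mm) -> plate coords"""
    x,y,a=pose;out=[]
    for p,q in zip(pts_from,pts_to):
        t=np.linspace(0,1,121);L=np.outer(1-t,p)+np.outer(t,q)
        w=np.c_[(L@R2(a).T)+[x,y],np.full(len(L),z)]/1000
        uv=proj(n,w).astype(np.float32)
        v=cv2.remap(chan,uv[:,0].reshape(1,-1),uv[:,1].reshape(1,-1),cv2.INTER_LINEAR)[0]
        v=cv2.GaussianBlur(v.reshape(1,-1),(0,0),4)[0]
        g=np.gradient(v)*sign;i=g[6:-6].argmax()+6;out.append(L[i])
    return np.array(out)
if __name__=="__main__":
    for n in("top","scene"):
        im=cv2.imread(f"pics/{n}0.png");b,g,r=[c.astype(np.float32) for c in cv2.split(im)]
        blue=b-r
        if n=="top":
            # initial from base corners at z=10 mm
            q=onz(n,[[120+779/3.902,195+198/3.902],[120+85/3.902,195+448/3.902]],.010)*1000
            d=q[1]-q[0];print("front len",np.linalg.norm(d));a=np.arctan2(-d[0],d[1])
            o=q.mean(0)-R2(a)@[-62,-35];pose=[*o,a]
        print(n,"start",np.round(pose,3))
        for it in range(4):
            x0,y0,a=pose
            ys=np.linspace(-235,165,25)
            f=edges(n,im,pose,np.c_[np.full(25,-74),ys],np.c_[np.full(25,-52),ys],10,blue,-1)
            s,c0=np.polyfit(f[:,1],f[:,0],1)
            xs=np.linspace(-50,40,15)
            e=edges(n,im,pose,np.c_[xs,np.full(15,-262)],np.c_[xs,np.full(15,-238)],10,blue,-1)
            py=np.median(e[:,1])
            pe=[]
            for k in range(5):
                for sd in(-1,1):
                    for xx in(-18,-10,-3):
                        cy=66*(k-2)+17*sd
                        E=edges(n,im,pose,[[xx,cy-9]],[[xx,cy+9]],22,r,-sd)
                        pe.append((k,sd,xx,E[0,1]-cy))
            pe=np.array(pe);L=np.median(pe[pe[:,1]<0,3]);Rr=np.median(pe[pe[:,1]>0,3])
            dx=np.median(f[:,0]-s*f[:,1])+62;dy=(L+Rr)/2
            if it==3: print("front off",round(c0+62,2),"slope deg",round(np.degrees(s),2),"left end",round(py+250,2),"pad edges",L,Rr)
            if n=="top": pose=[*(np.array([x0,y0])+R2(a)@[dx,dy]),a-s]
        print(n,np.round(pose,3),"deg",np.degrees(pose[2]))
        if n=="top": np.save("pose.npy",pose)
        # front edge of pads / lip along x
        for nm,z,x,ch,sg,rng in(("lipfront36",36,20,b,-1,10),("padfront22",22,-30,r,1,5)):
            E=edges(n,im,pose,[[x-rng,66*(k-2)+j] for k in range(5) for j in(8,12)],[[x+rng,66*(k-2)+j] for k in range(5) for j in(8,12)],z,ch,sg)
            print(nm,np.round(E[:,0],1))
E
python3 plate.py; python3 - <<'E'
from h import *
im=cv2.imread("pics/top0.png")
for o in mods("top",im): print(o)
E
```

```text
front len 427.1699262895925
top start [5.51048e+02 2.09056e+02 3.43000e-01]
front off 0.17 slope deg 0.0 left end -0.4 pad edges -0.29999999999999716 0.15000000000000568
top [5.49483e+02 2.09772e+02 3.42000e-01] deg 19.62078817460793
lipfront36 [20.2 20.5 20.3 20.  20.5 19.8 20.5 19.8 20.3 20. ]
padfront22 [-30.  -29.8 -30.1 -29.9 -30.  -29.8 -29.8 -29.6 -30.1 -29.7]
scene start [5.49483e+02 2.09772e+02 3.42000e-01]
front off -6.98 slope deg -0.22 left end -4.0 pad edges 1.3499999999999943 2.1000000000000014
scene [5.49483e+02 2.09772e+02 3.42000e-01] deg 19.62078817460793
lipfront36 [17.7 18.2 19.3 20.  17.5 17.8 17.  19.2 18.2 23. ]
padfront22 [-27.2 -27.8 -29.7 -29.2 -30.  -28.5 -30.  -27.4 -30.1 -28.8]
(array([ 586.6, -142.9]), array([29.5, 55.3]), 36.7, 50)
(array([ 563.5, -315.7]), array([30.7, 56.7]), -23.7, 96)
(array([ 446.8, -329.9]), array([31.6, 56. ]), -11.6, 104)
```

```bash
cat >> h.py <<'E'
POSE=np.load("pose.npy")
def w2p(q): return (np.atleast_2d(q)-POSE[:2])@R2(POSE[2])
def p2w(p): return np.atleast_2d(p)@R2(POSE[2]).T+POSE[:2]
def grip(im):
    "lock grip top centre in plate mm, top view, z=52"
    v=im.max(2)<60; yy,xx=np.nonzero(v); q=w2p(onz("top",np.c_[xx,yy],.052)*1000)
    k=(abs(q[:,0]+45)<22)&(q[:,1]>-250)&(q[:,1]<-165)
    r=cv2.minAreaRect(q[k].astype(np.float32)); return k.sum(),q[k].min(0),q[k].max(0),q[k].mean(0)
def go(target,yaw):
    "remaining shift (mm) and yaw (deg) to TCP target mm"
    s=robot.observe(); d=np.array(target)-s["tool_pos"]*1000
    dy=(yaw-np.degrees(s["tool_rot"][2])+90)%180-90
    print("t",round(s["time"],2),"shift",np.round(d,1),"turn",round(dy,2),"F",np.round(s["contact_force"],1),"open",round(s["opening"]*1000,1))
E
python3 - <<'E'
from h import *
im=cv2.imread("pics/top0.png"); print(grip(im))
g=p2w([[-45,-205]]);print(g)
from plate import edges
r=im[:,:,2].astype(np.float32)
# tooth tops z=30, profile along y at x=-37
for y in range(-165,-110,3):
    uv=proj("top",np.c_[p2w([[-37,y]]),30]/1000)[0]; print(y,cv2.getRectSubPix(r,(1,1),tuple(map(float,uv)))[0,0].round(),end="; ")
E
```

```text
Traceback (most recent call last):
  File "h.py", line 34, in grip
    r=cv2.minAreaRect(q[k].astype(np.float32)); return k.sum(),q[k].min(0),q[k].max(0),q[k].mean(0)
                                                               ~~~~~~~~^^^
ValueError: zero-size array to reduction operation minimum which has no identity
```

```bash
python3 - <<'E'
from h import *
im=cv2.imread("pics/top0.png"); print(w2p(onz("top",[[120+705/3.902,195+192/3.902]],.052)*1000))
print(im.max(2)[236:252,292:314])
print(w2p(onz("top",[[120+603/3.902,195+222/3.902]],.03)*1000))
E
```

```text
[[ -47.10619241 -209.54661358]]
[[137 132 134 133 130 130 128 129 128 128 127 125 123 123 122 121 123 122
  126 123 127 124]
 [134 134 136 132 129 131 130 129 126 124 127 124 123 122 125 119 123 124
  125 127 125 128]
 [135 134 132 132 132 129 130 126 120 120 126 131 138 142 143 127 121 124
  126 126 126 126]
 [135 132 131 133 130 124 120 117  98 102 134 170 190 195 184 135 124 125
  126 124 123 126]
 [134 131 131 129 119 107 101  95  82  83 138 215 233 233 219 152 119 124
  126 124 125 122]
 [133 131 133 131 113  93  88  85  81  77 118 207 234 233 229 169 116 115
  125 123 126 125]
 [135 148 153 164 146 102  83  83  84  76  90 155 216 231 228 190 122 101
  115 126 124 127]
 [174 189 200 218 201 126  83  83  83  78  81 120 190 220 227 219 148 102
  108 124 129 127]
 [221 229 228 234 222 146  91  83  85  80  77  99 163 188 201 217 171 114
  104 125 127 126]
 [229 228 228 229 225 170 102  82  81  79  77  81 128 172 188 207 175 116
  104 120 125 127]
 [225 225 225 227 229 199 124  79  80  79  80  78 115 171 182 188 167 120
  106 108 116 124]
 [225 224 225 228 230 221 146  84  80  82  80  80 112 162 177 168 146 120
  103 114 112 117]
 [224 226 226 226 229 220 167 113  93  95 102  97 109 138 146 129 113 102
  102 113 109 117]
 [224 223 223 222 225 226 200 166 130 117 112 103 107 109 106 103  98  95
  114 127 141 156]
 [224 224 224 225 227 221 208 183 133 116 110 105 101 102  98 107 118 131
  150 180 183 188]
 [225 225 219 213 208 182 161 144 123 107 103 101 109 112 130 146 166 181
  186 192 192 190]]
[[ -41.15350576 -148.83178562]]
```

```bash
python3 - <<'E'
from h import *
w=p2w([[-46,-209.5]])[0];print(w);go([*w,300],19.6)
print("plate y dir",R2(POSE[2])@[0,1])
E
```

```text
[576.50251143  -3.00966731]
t 0.1 shift [ 360.6  475.4 -104.1] turn -4.68 F [0.2 0.2 0. ] open 91.8
plate y dir [-0.33579335  0.94193568]
```

```bash
python3 -m creep '[[[22,29,0,0,0,-1],[22,29,0,0,0,-1],[22,29,0,0,0,-1],[22,29,0,0,0,-1],[22,29,0,0,0,-1]]]' -0.3 20
python3 -m creep '[[[22,29,-6,0,0,0],[22,29,-6,0,0,0],[22,29,-6,0,0,0],[22,29,-6,0,0,0],[22,29,-6,0,0,0]]]'
python3 -m creep '[[[22,29,-6,0,0,0],[22,29,-6,0,0,0],[22,29,-6,0,0,0],[22,29,-6,0,0,0],[0,0,0,0,0,0]]]'
python3 -c "
from h import *
go([576.5,-3,210],19.6)"
```

```text
time: 0.52
tool_pos: [0.3247, -0.333, 0.4013]
tool_rot: [-3.138, 0.002, 0.321]
contact_force: [0.4, -0.5, -0.6]
opening: 0.0632
time: 0.93
tool_pos: [0.4381, -0.1799, 0.3706]
tool_rot: [-3.139, 0.002, 0.318]
contact_force: [0.7, -0.5, 0.3]
opening: 0.0598
time: 1.35
tool_pos: [0.531, -0.0518, 0.3429]
tool_rot: [-3.135, 0.003, 0.323]
contact_force: [-1.3, -0.7, 0.5]
opening: 0.0596
t 1.35 shift [  45.5   48.8 -132.9] turn 1.09 F [-1.3 -0.7  0.5] open 59.6
```

```bash
python3 -m creep '[[[23,24,-30,0,0,1],[23,24,-30,0,0,0],[0,0,-20,0,0,0],[0,0,0,0,0,0]]]'
python3 -c "
from h import *
go([576.5,-3,205],19.6)
cv2.imwrite('pics/s1.png',cv2.resize(viewer.read_camera('scene')[170:300,260:470],(800,495),interpolation=cv2.INTER_CUBIC))"
```

```text
time: 1.68
tool_pos: [0.5745, -0.0045, 0.2656]
tool_rot: [-3.137, 0.003, 0.346]
contact_force: [-0.6, -0.2, -0.4]
opening: 0.0599
t 1.68 shift [  2.    1.5 -60.6] turn -0.23 F [-0.6 -0.2 -0.4] open 59.9
```

View pics/s1.png

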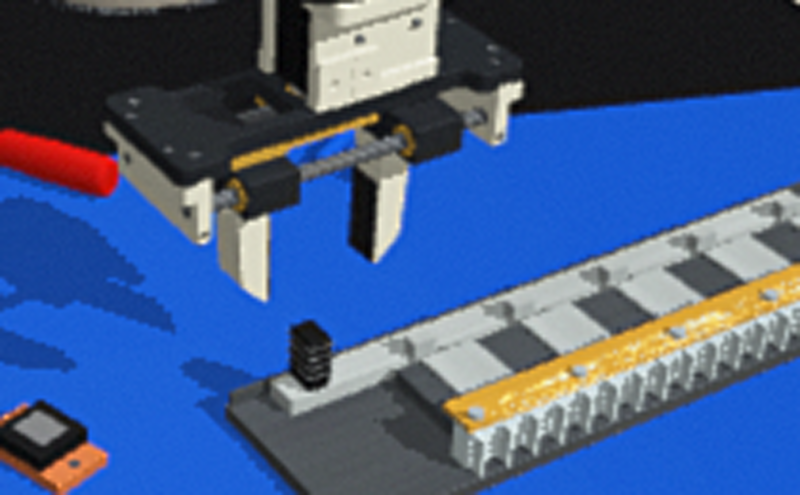

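```bash
python3 -m creep '[[[2,1,-20,0,0,0],[0,0,-20,0,0,0],[0,0,-15,0,0,0],[0,0,-5,0,0,0],[0,0,0,0,0,0]]]'
python3 -m creep '[[[0,0,0,0,0,0],[0,0,0,0,0,0],[0,0,0,0,0,0],[0,0,0,0,0,0],[0,0,0,0,0,0]]]' 1 30
python3 -c "
from h import *
go([576.5,-3,205],19.6);print(w2p(robot.observe()['tool_pos'][:2]*1000))"
```

```text
time: 2.15
tool_pos: [0.5777, -0.0069, 0.2125]
tool_rot: [3.141, -0.007, 0.343]
contact_force: [-0.7, 0.3, 0.5]
opening: 0.0599
time: 2.57
tool_pos: [0.5788, -0.0087, 0.2186]
tool_rot: [3.137, -0.014, 0.34]
contact_force: [0.0, 0.4, -0.6]
opening: 0.0311
t 2.57 shift [ -2.3   5.7 -13.6] turn 0.09 F [ 0.   0.4 -0.6] open 31.1
[[ -45.70816861 -215.59826233]]
```

```bash
python3 -m creep '[[[0,0,0,0,0,0],[0,0,0,0,0,0],[0,0,0,0,0,0]]]' 1 30
python3 -m creep '[[[0,0,0,0,0,0],[0,0,0,0,0,0],[0,0,0,0,0,0]]]' 
python3 -c "
from h import *
s=robot.observe();print(s['qvel'],s['tool_rot']);go([576.5,-3,205],19.6);print(w2p(robot.observe()['tool_pos'][:2]*1000))"
```

```text
time: 2.82
tool_pos: [0.5785, -0.0076, 0.219]
tool_rot: [3.139, -0.014, 0.34]
contact_force: [0.6, -0.6, -1.2]
opening: 0.0133
time: 3.07
tool_pos: [0.5785, -0.0076, 0.2189]
tool_rot: [3.139, -0.014, 0.341]
contact_force: [-0.6, 1.9, 1.1]
opening: 0.0139
[ 2.99347565e-04 -2.08128442e-05 -1.24608868e-03  5.58590975e-04
  5.21072868e-04 -2.09736734e-04] [ 3.13877275 -0.01367552  0.34102273]
t 3.07 shift [ -2.    4.6 -13.9] turn 0.06 F [-0.6  1.9  1.1] open 13.9
[[ -45.62501499 -214.46839401]]
```

```bash
python3 -m creep '[[[1.3,-3.8,0,0,0,0],[1.3,-3.8,0,0,0,0],[1.3,-3.8,0,0,0,0]]]' 1 40
python3 -m creep '[[[1.3,-3.8,0,0,0,0],[1.3,-3.8,0,0,0,0],[1.3,-3.8,0,0,0,0]]]'
python3 -c "
from h import *
go([576.5,-3,205],19.6);print(w2p(robot.observe()['tool_pos'][:2]*1000))"
```

```text
time: 3.32
tool_pos: [0.5824, -0.0184, 0.2189]
tool_rot: [3.141, -0.013, 0.342]
contact_force: [-1.2, 3.0, -0.8]
opening: 0.0135
time: 3.57
tool_pos: [0.5848, -0.0242, 0.2188]
tool_rot: [-3.125, -0.012, 0.338]
contact_force: [-3.6, 20.0, 7.5]
opening: 0.0137
t 3.57 shift [ -8.3  21.2 -13.8] turn 0.22 F [-3.6 20.   7.5] open 13.7
[[ -45.33558679 -232.28078741]]
```

```bash
python3 -m creep '[[[0.4,-1,0,0,0,0],[0,0,0,0,0,0]]]'
python3 -m creep '[[[0,0,0,0,0,0],[0,0,0,0,0,0],[0,0,0,0,0,0]]]' -0.3 20
python3 -m creep '[[[0,0,25,0,0.7,0],[0,0,30,0,0,0],[0,0,30,0,0,0],[-5,-35,20,0,0,0],[-5,-35,20,0,0,0]]]'
python3 -c "
from h import *
s=robot.observe();print(s['tool_rot']);im=viewer.read_camera('top');cv2.imwrite('pics/top1.png',im)
for o in mods('top',im):print(o)
cv2.imwrite('pics/c3.png',cv2.resize(im[195:340,120:480],(800,322),interpolation=cv2.INTER_CUBIC))"
```

```text
time: 3.73
tool_pos: [0.585, -0.0243, 0.2189]
tool_rot: [-3.122, -0.011, 0.34]
contact_force: [-1.0, 0.6, -0.7]
opening: 0.0135
time: 3.98
tool_pos: [0.5856, -0.0262, 0.219]
tool_rot: [-3.125, -0.012, 0.339]
contact_force: [-0.3, 0.1, -0.1]
opening: 0.0288
time: 4.4
tool_pos: [0.5744, -0.0952, 0.3432]
tool_rot: [-3.117, 0.01, 0.344]
contact_force: [1.5, -0.3, -0.2]
opening: 0.0589
[-3.11727588  0.01007847  0.34422396]
(array([ 563.5, -315.6]), array([30.7, 56.7]), -23.4, 102)
(array([ 447.5, -330.1]), array([31.6, 55.6]), -11.6, 101)
```

View pics/c3.png

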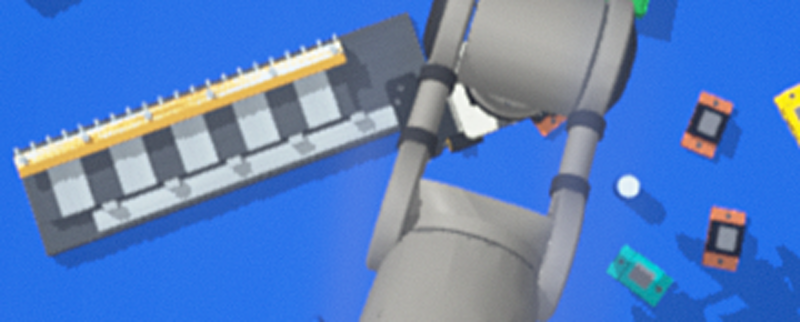

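```bash
cat >> h.py <<'E'
from scipy.spatial.transform import Rotation as Ro
def go(target,yaw):
    "remaining shift (mm) and world rotation vector (deg) to a downright TCP target; also tip position in plate mm"
    s=robot.observe(); d=np.array(target)-s["tool_pos"]*1000
    R=Ro.from_euler("xyz",s["tool_rot"]); r=[(Ro.from_euler("xyz",[180,0,yaw+k],degrees=True)*R.inv()).as_rotvec(degrees=True) for k in(0,180)]
    r=min(r,key=np.linalg.norm); tip=s["tool_pos"]*1000+R.apply([0,0,170.])
    print("t",round(s["time"],2),"shift",np.round(d,1),"rot",np.round(r,2),"F",np.round(s["contact_force"],1),"open",round(s["opening"]*1000,1),"tip plate",np.round(w2p(tip[:2])[0],1),"tipz",round(tip[2]-8,1),"q6",round(s["qpos"][5],2))
E
python3 -c "
from h import *
go([587,-143,260],37.5)"
```

```text
t 4.45 shift [ 12.3 -41.8 -88. ] rot [-0.71 -0.71 18.02] F [ 1.6 -5.   3.6] open 59.2 tip plate [ -81.6 -298.6] tipz 170.0 q6 0.92
```

```bash
python3 -m creep '[[[4,-14,-20,-0.3,-0.3,6],[4,-14,-25,-0.2,-0.2,6],[4,-14,-25,-0.2,-0.2,6],[0,0,-10,0,0,0],[0,0,0,0,0,0]]]' -0.3 20
python3 -c "
from h import *
go([587,-143,183],37.5)"
```

```text
time: 4.87
tool_pos: [0.5871, -0.1515, 0.2718]
tool_rot: [3.127, -0.01, 0.657]
contact_force: [0.3, 0.3, -0.8]
opening: 0.0595
t 4.87 shift [ -0.1   8.5 -88.8] rot [ 0.31  0.94 -0.17] F [ 0.3  0.3 -0.8] open 59.5 tip plate [ -83.6 -354.8] tipz 93.8 q6 0.53
```

```bash
python3 -m creep '[[[0,4,-20,0.3,0.5,0],[0,4,-20,0,0.4,0],[0,0,-10,0,0,0],[0,0,0,0,0,0],[0,0,0,0,0,0]]]'
python3 -c "
from h import *
go([587,-143,183],37.5)
cv2.imwrite('pics/s2.png',cv2.resize(viewer.read_camera('scene')[190:320,160:370],(800,495),interpolation=cv2.INTER_CUBIC))"
```

```text
time: 5.28
tool_pos: [0.5878, -0.1426, 0.2235]
tool_rot: [3.138, -0.002, 0.646]
contact_force: [-0.9, 0.5, 0.5]
opening: 0.0596
t 5.28 shift [ -0.8  -0.4 -40.5] rot [0.09 0.2  0.48] F [-0.9  0.5  0.5] open 59.6 tip plate [ -81.8 -345.2] tipz 45.5 q6 0.56
```

View pics/s2.png

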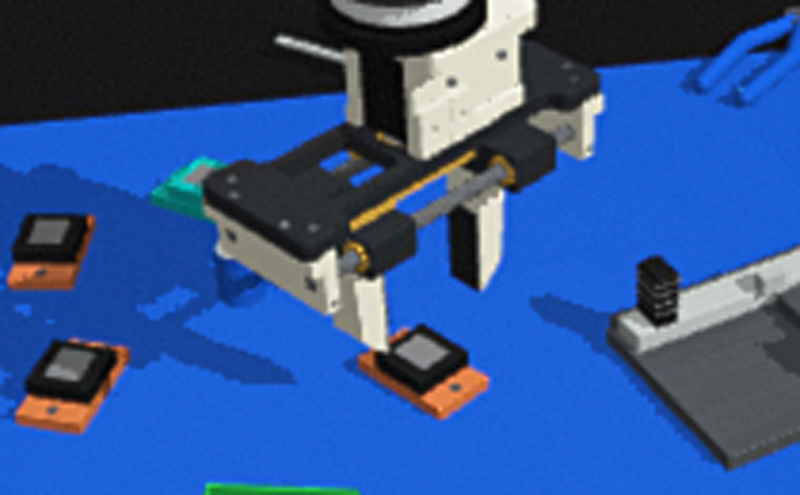

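```bash
python3 -m creep '[[[0,0,-15,0,0.2,0.4],[0,0,-12,0,0,0],[0,0,-7,0,0,0],[0,0,-3,0,0,0],[0,0,0,0,0,0]]]'
python3 -c "
from h import *
go([587,-143,183],37.5)"
```

```text
time: 5.75
tool_pos: [0.5896, -0.1429, 0.1907]
tool_rot: [3.132, -0.005, 0.652]
contact_force: [0.6, 0.1, -0.1]
opening: 0.0597
t 5.75 shift [-2.6 -0.1 -7.7] rot [0.3  0.56 0.15] F [ 0.6  0.1 -0.1] open 59.7 tip plate [ -79.3 -347. ] tipz 12.7 q6 0.56
```

```bash
python3 -m creep '[[[-2,0,-5,0.3,0.5,0],[0,0,-2.5,0,0,0],[0,0,0,0,0,0]]]'
python3 -m creep '[[[0,0,0,0,0,0],[0,0,0,0,0,0],[0,0,0,0,0,0],[0,0,0,0,0,0],[0,0,0,0,0,0]]]' 0.8 35
python3 -m creep '[[[0,0,0,0,0,0],[0,0,0,0,0,0],[0,0,0,0,0,0]]]'
python3 -c "
from h import *
go([587,-143,183],37.5)"
```

```text
time: 6.0
tool_pos: [0.5878, -0.143, 0.1836]
tool_rot: [3.141, -0.001, 0.651]
contact_force: [-0.7, 0.5, 0.5]
opening: 0.0593
time: 6.42
tool_pos: [0.5879, -0.1432, 0.1843]
tool_rot: [3.14, -0.002, 0.651]
contact_force: [0.1, -0.3, -1.0]
opening: 0.0333
time: 6.67
tool_pos: [0.5879, -0.1432, 0.1843]
tool_rot: [3.14, -0.002, 0.651]
contact_force: [-0.1, -0.9, -0.7]
opening: 0.0335
t 6.67 shift [-0.9  0.2 -1.3] rot [0.02 0.15 0.19] F [-0.1 -0.9 -0.7] open 33.5 tip plate [ -81.9 -345.6] tipz 6.3 q6 0.55
```

```bash
python3 -m creep '[[[0,0,20,0,0,0],[0,0,28,0,0,0],[0,0,28,0,0,0],[0,0,10,0,0,0],[0,0,0,0,0,0]]]'
python3 -c "
from h import *
for k in (0,2,4): print(k,p2w([[-16,66*(k-2)]]))
go([*p2w([[-16,-132]])[0],250],19.62)"
```

```text
time: 7.08
tool_pos: [0.5864, -0.1426, 0.2702]
tool_rot: [-3.137, 0.002, 0.651]
contact_force: [-0.2, 0.8, -2.3]
opening: 0.0336
0 [[578.73659749  80.06414842]]
2 [[534.41187569 204.39965838]]
4 [[490.0871539  328.73516835]]
t 7.08 shift [ -7.7 222.7 -20.2] rot [ -0.18  -0.23 -17.68] F [-0.2  0.8 -2.3] open 33.6 tip plate [ -84.1 -343.7] tipz 92.2 q6 0.55
```

```bash
python3 -m creep '[[[-1,30,0,0,0,-3.5],[-1,32,0,0,0,-3.5],[-1,32,0,0,0,-3.5],[-1,32,0,0,0,-3.5],[-1,32,0,0,0,-3.5]]]'
python3 -m creep '[[[-1,30,-5,0,0,0],[-1,18,-5,0,0,0],[0,8,-3,0,0,0],[0,0,0,0,0,0],[0,0,0,0,0,0]]]'
python3 -c "
from h import *
go([*p2w([[-16,-132]])[0],215],19.62)"
```

```text
time: 7.5
tool_pos: [0.58, 0.0136, 0.2648]
tool_rot: [-3.138, 0.006, 0.323]
contact_force: [0.3, -0.5, -1.7]
opening: 0.0335
time: 7.92
tool_pos: [0.575, 0.0782, 0.2442]
tool_rot: [-3.134, 0.014, 0.326]
contact_force: [-0.3, -0.9, -1.5]
opening: 0.0338
t 7.92 shift [  3.8   1.9 -29.2] rot [-0.12 -0.92  0.94] F [-0.3 -0.9 -1.5] open 33.8 tip plate [ -22.6 -131.2] tipz 66.2 q6 1.25
```

```bash
python3 -m creep '[[[2,1,-10,-0.1,-0.9,0.9],[2,1,-12,0,0,0],[0,0,-8,0,0,0],[0,0,0,0,0,0],[0,0,0,0,0,0]]]'
python3 -c "
from h import *
go([*p2w([[-16,-132]])[0],215],19.62)
im=viewer.read_camera('scene');cv2.imwrite('pics/s3.png',cv2.resize(im[200:310,310:470],(800,550),interpolation=cv2.INTER_CUBIC))
for o in mods('scene',im,z=.04):print(o)
im=viewer.read_camera('top');cv2.imwrite('pics/top3.png',im)
for o in mods('top',im):print(o)
"
```

```text
time: 8.33
tool_pos: [0.5798, 0.0748, 0.2111]
tool_rot: [3.141, 0.002, 0.336]
contact_force: [-0.1, -0.4, -1.3]
opening: 0.0335
t 8.33 shift [-1.1  5.3  3.9] rot [ 0.05 -0.12  0.35] F [-0.1 -0.4 -1.3] open 33.5 tip plate [ -17.1 -137.4] tipz 33.1 q6 1.23
(array([ 555.2, -312.6]), array([ 51.9, 167.3]), 5.6, 307)
(array([609.8,  79.1]), array([21. , 38.5]), -70.4, 123)
(array([ 563.5, -315.7]), array([30.7, 56.7]), -23.7, 95)
(array([ 446.6, -329.9]), array([31.6, 55.6]), -11.6, 103)
```

View pics/s3.png

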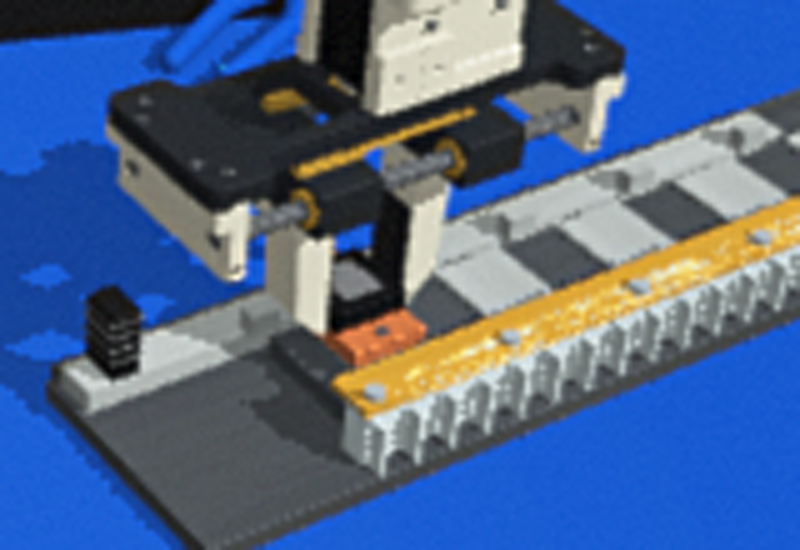

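```bash
python3 -m creep '[[[-1,5,0,0,-0.1,0.3],[0,0,0,0,0,0],[0,0,0,0,0,0]]]'
python3 -c "
from h import *
go([*p2w([[-16,-132]])[0],206.3],19.62)"
```

```text
time: 8.68
tool_pos: [0.5791, 0.08, 0.2127]
tool_rot: [3.14, -0.002, 0.341]
contact_force: [-0.4, 0.6, -1.1]
opening: 0.0337
t 8.68 shift [-0.4  0.  -6.4] rot [0.04 0.14 0.06] F [-0.4  0.6 -1.1] open 33.7 tip plate [ -15.3 -132.4] tipz 34.7 q6 1.24
```

```bash
python3 -m creep '[[[0,0,-3,0,0,0],[0,0,-2,0,0,0],[0,0,0,0,0,0]]]'
python3 -m creep '[[[0,0,-1,0,0,0],[0,0,-0.7,0,0,0],[0,0,0,0,0,0]]]'
python3 -c "
from h import *
go([*p2w([[-16,-132]])[0],206.3],19.62)"
```

```text
time: 8.93
tool_pos: [0.5792, 0.0805, 0.2083]
tool_rot: [3.139, -0.004, 0.342]
contact_force: [0.7, -0.5, -1.1]
opening: 0.0339
time: 9.18
tool_pos: [0.5792, 0.0806, 0.2063]
tool_rot: [3.139, -0.004, 0.342]
contact_force: [-0.6, -0.2, -1.3]
opening: 0.0336
t 9.18 shift [-0.5 -0.5 -0. ] rot [ 0.04  0.24 -0.  ] F [-0.6 -0.2 -1.3] open 33.6 tip plate [ -14.7 -132. ] tipz 28.3 q6 1.24
```

```bash
python3 -m creep '[[[0,0,-0.7,0,0.2,0],[0,0,-0.5,0,0,0],[0,0,0,0,0,0]]]'
python3 -m creep '[[[0,0,-0.5,0,0,0],[0,0,0,0,0,0]]]'
python3 -c "
from h import *
go([*p2w([[-16,-132]])[0],206.3],19.62)"
```

```text
time: 9.43
tool_pos: [0.5796, 0.0806, 0.2064]
tool_rot: [3.14, -0.002, 0.342]
contact_force: [0.2, 0.6, -1.7]
opening: 0.0337
time: 9.6
tool_pos: [0.5796, 0.0806, 0.2063]
tool_rot: [3.14, -0.002, 0.342]
contact_force: [0.5, 0.2, -1.5]
opening: 0.0339
t 9.6 shift [-0.9 -0.5  0. ] rot [0.04 0.14 0.  ] F [ 0.5  0.2 -1.5] open 33.9 tip plate [ -14.7 -132.1] tipz 28.3 q6 1.24
```

```bash
python3 -m creep '[[[0,0,-1.5,0,0,0],[0,0,0,0,0,0]]]'
python3 -m creep '[[[0,0,-1.5,0,0,0]]]'
python3 -c "
from h import *
go([*p2w([[-16,-132]])[0],206.3],19.62)"
```

```text
time: 9.77
tool_pos: [0.5796, 0.0806, 0.2067]
tool_rot: [3.14, -0.003, 0.342]
contact_force: [0.0, -0.6, -1.4]
opening: 0.0334
time: 9.85
tool_pos: [0.5797, 0.0806, 0.2062]
tool_rot: [3.139, -0.004, 0.343]
contact_force: [-6.8, -0.6, 20.8]
opening: 0.0336
t 9.85 shift [-1.  -0.6  0.1] rot [ 0.05  0.25 -0.01] F [-6.8 -0.6 20.8] open 33.6 tip plate [ -14.3 -132.2] tipz 28.2 q6 1.24
```

```bash
python3 -m creep '[[[3.8,1.3,-0.3,0,0,0],[3.8,1.3,-0.3,0,0,0]]]'
python3 -m creep '[[[3.8,1.3,-0.3,0,0.1,0]]]'
python3 -c "
from h import *
go([*p2w([[0,-132]])[0],206.3],19.62)"
```

```text
time: 10.02
tool_pos: [0.5863, 0.0828, 0.2062]
tool_rot: [3.14, -0.001, 0.343]
contact_force: [-6.9, -2.4, 8.9]
opening: 0.0335
time: 10.1
tool_pos: [0.5894, 0.0839, 0.2063]
tool_rot: [3.14, 0.004, 0.343]
contact_force: [-7.9, -3.9, 10.7]
opening: 0.0334
t 10.1 shift [4.4 1.6 0. ] rot [ 0.14 -0.21 -0.03] F [-7.9 -3.9 10.7] open 33.4 tip plate [  -5.4 -132.2] tipz 28.3 q6 1.24
```

```bash
python3 -m creep '[[[2.5,0.9,0,0,-0.2,0]]]'
python3 -m creep '[[[2.5,0.9,0,0,-0.2,0]]]'
python3 -m creep '[[[2.5,0.9,0,0,0,0]]]'
python3 -c "
from h import *
go([*p2w([[0,-132]])[0],206.3],19.62)"
```

```text
time: 10.18
tool_pos: [0.5918, 0.0847, 0.2063]
tool_rot: [3.139, 0.003, 0.343]
contact_force: [-2.1, -2.1, 4.0]
opening: 0.0339
time: 10.27
tool_pos: [0.594, 0.0854, 0.2063]
tool_rot: [3.138, 0.001, 0.343]
contact_force: [-4.6, -2.0, 6.8]
opening: 0.0337
time: 10.35
tool_pos: [0.5962, 0.0862, 0.2063]
tool_rot: [3.139, 0.003, 0.343]
contact_force: [-5.1, -1.4, 7.0]
opening: 0.0334
t 10.35 shift [-2.4 -0.8  0. ] rot [ 0.22 -0.11 -0.04] F [-5.1 -1.4  7. ] open 33.4 tip plate [   2.  -132.6] tipz 28.3 q6 1.25
```

```bash
python3 -m creep '[[[2,0.7,0,0,-0.1,0]]]'
python3 -m creep '[[[2,0.7,0,0,-0.1,0]]]'
python3 -m creep '[[[2,0.7,0,0,-0.1,0]]]'
python3 -c "
from h import *
go([*p2w([[0,-132]])[0],206.3],19.62)"
```

```text
time: 10.43
tool_pos: [0.597, 0.0865, 0.2062]
tool_rot: [3.139, 0.007, 0.344]
contact_force: [-15.5, -5.2, 15.5]
opening: 0.0336
time: 10.52
tool_pos: [0.5977, 0.0867, 0.2062]
tool_rot: [3.139, 0.012, 0.344]
contact_force: [-11.4, -5.1, 12.3]
opening: 0.0335
time: 10.6
tool_pos: [0.5984, 0.0869, 0.2063]
tool_rot: [3.139, 0.016, 0.344]
contact_force: [-11.3, -3.3, 11.4]
opening: 0.0334
t 10.6 shift [-4.5 -1.5  0. ] rot [ 0.45 -0.79 -0.09] F [-11.3  -3.3  11.4] open 33.4 tip plate [   2.1 -132.6] tipz 28.3 q6 1.25
```

```bash
python3 -m creep '[[[-0.5,-0.2,0,0.3,-0.7,0],[0,0,0,0,0,0]]]'
python3 -m creep '[[[0,0,0,0,0,0],[0,0,0,0,0,0],[0,0,0,0,0,0]]]' 0.0 20
python3 -m creep '[[[0,0,20,0,0,0],[0,0,30,0,0,0],[0,0,30,0,0,0],[0,-35,0,0,0,-6],[0,-40,0,0,0,-6]]]'
python3 -m creep '[[[0,-40,0,0,0,-6],[0,-40,0,0,0,-6],[0,-40,0,0,0,-6],[0,-40,0,0,0,-6],[0,-40,0,0,0,-6]]]' -0.3
python3 -c "
from h import *
go([564,-315.5,260],-23.6)
im=viewer.read_camera('top');cv2.imwrite('pics/top4.png',im)
for o in mods('top',im,z=.03):print(o,w2p(o[0]),o[2]-19.62)
for o in mods('top',im):print(o)
cv2.imwrite('pics/c4.png',cv2.resize(im[195:315,120:325],(800,468),interpolation=cv2.INTER_CUBIC))"
```

```text
time: 10.77
tool_pos: [0.5968, 0.0861, 0.2064]
tool_rot: [3.14, 0.007, 0.344]
contact_force: [1.7, 1.1, 0.9]
opening: 0.0334
time: 11.02
tool_pos: [0.5974, 0.0862, 0.2056]
tool_rot: [3.14, 0.005, 0.344]
contact_force: [0.6, -0.4, -0.1]
opening: 0.0449
time: 11.43
tool_pos: [0.5972, 0.0164, 0.2855]
tool_rot: [-3.139, 0.009, 0.14]
contact_force: [-0.0, -0.3, -1.4]
opening: 0.0461
time: 11.85
tool_pos: [0.5974, -0.1897, 0.2867]
tool_rot: [-3.139, 0.003, -0.404]
contact_force: [0.7, -0.2, -0.5]
opening: 0.0594
t 11.85 shift [ -33.4 -125.8  -26.7] rot [-0.19 -0.12 -0.43] F [ 0.7 -0.2 -0.5] open 59.4 tip plate [ -89.1 -391.7] tipz 108.7 q6 1.54
(array([589.9,  83.2]), array([31.2, 49.5]), 18.4, 69) [[  -4.43179475 -132.7948258 ]] -1.2200000000000024
(array([ 557.9, -319.5]), array([12.8, 55.6]), -21.5, 50) [[-169.79771736 -501.36693765]] -41.120000000000005
(array([ 446.9, -324.4]), array([29.9, 54.2]), -11.1, 97) [[-275.99796541 -468.70936098]] -30.72
(array([592.4,  85. ]), array([31.7, 50.3]), 18.4, 69)
(array([ 559.9, -324.2]), array([13. , 56.5]), -21.5, 50)
(array([ 447.1, -329.3]), array([30.4, 55.1]), -11.1, 97)
```

View pics/c4.png

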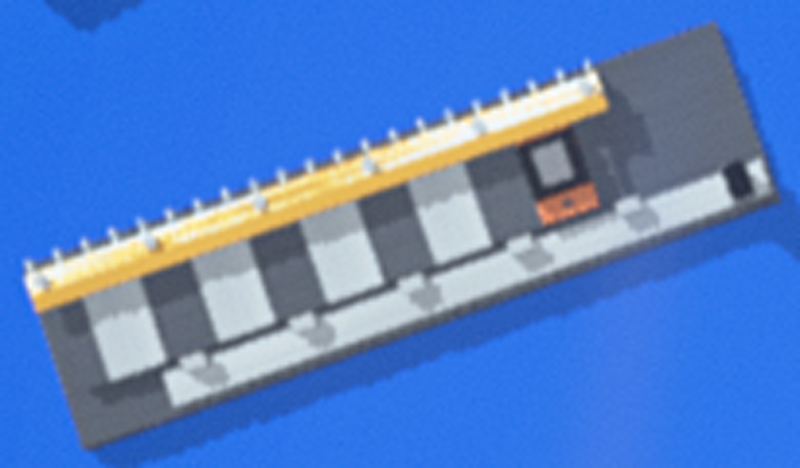

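```bash
python3 -m creep '[[[-10,-38,-10,0,0,0],[-10,-38,-10,0,0,0],[-8,-30,-10,0,0,0],[-4,-15,0,0,0,0],[0,0,0,0,0,0]]]' -0.3
python3 -c "
from h import *
go([564,-315.5,205],-23.6)"
```

```text
time: 12.32
tool_pos: [0.5652, -0.3196, 0.2557]
tool_rot: [3.14, -0.003, -0.42]
contact_force: [-0.6, 0.0, 0.9]
opening: 0.0596
t 12.32 shift [ -1.2   4.1 -50.7] rot [0.16 0.13 0.49] F [-0.6  0.   0.9] open 59.6 tip plate [-162.7 -504.4] tipz 77.7 q6 1.36
```

```bash
python3 -m creep '[[[-1,4,-15,0.1,0.1,0.5],[0,0,-18,0,0,0],[0,0,-12,0,0,0],[0,0,-5,0,0,0],[0,0,0,0,0,0]]]' -0.3
python3 -c "
from h import *
go([564,-315.5,183.5],-23.6)
im=viewer.read_camera('scene')
for o in mods('scene',im):print(o)
cv2.imwrite('pics/s4.png',cv2.resize(im[200:330,100:310],(800,495),interpolation=cv2.INTER_CUBIC))"
```

```text
time: 12.73
tool_pos: [0.5653, -0.3135, 0.2034]
tool_rot: [-3.141, -0.002, -0.411]
contact_force: [-0.1, -0.7, -0.2]
opening: 0.0599
t 12.73 shift [ -1.3  -2.  -19.9] rot [ 0.03  0.1  -0.04] F [-0.1 -0.7 -0.2] open 59.9 tip plate [-160.6 -498.4] tipz 25.4 q6 1.36
(array([ 520.4, -319.2]), array([ 49.4, 162.5]), 4.5, 242)
(array([559.2,  80.3]), array([24.6, 54.2]), -17.7, 42)
```

View pics/s4.png

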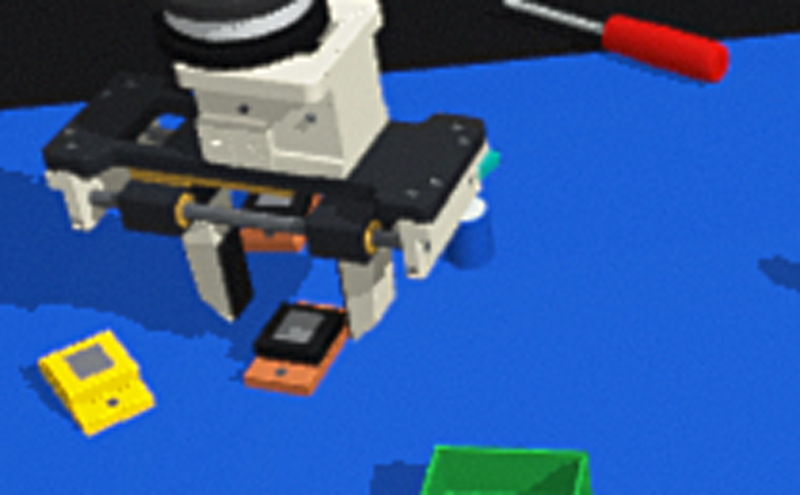

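```bash
python3 -m creep '[[[-1,-2,-10,0,0,0],[0,0,-6,0,0,0],[0,0,-3,0,0,0],[0,0,0,0,0,0]]]'
python3 -m creep '[[[0,0,0,0,0,0],[0,0,0,0,0,0],[0,0,0,0,0,0],[0,0,0,0,0,0],[0,0,0,0,0,0]]]' 0.8 35
python3 -m creep '[[[0,0,0,0,0,0],[0,0,0,0,0,0],[0,0,0,0,0,0]]]'
python3 -c "
from h import *
go([564,-315.5,183.5],-23.6)"
```

```text
time: 13.12
tool_pos: [0.5657, -0.3147, 0.1855]
tool_rot: [3.141, -0.006, -0.409]
contact_force: [0.0, 0.1, -0.7]
opening: 0.06
time: 13.53
tool_pos: [0.5659, -0.3151, 0.1865]
tool_rot: [3.141, -0.008, -0.409]
contact_force: [-0.7, -0.4, -2.0]
opening: 0.0337
time: 13.78
tool_pos: [0.5658, -0.3151, 0.1864]
tool_rot: [3.141, -0.008, -0.409]
contact_force: [0.6, -0.6, -0.3]
opening: 0.0335
t 13.78 shift [-1.8 -0.4 -2.9] rot [ 0.23  0.38 -0.15] F [ 0.6 -0.6 -0.3] open 33.5 tip plate [-160.  -500.9] tipz 8.4 q6 1.35
```

```bash
python3 -m creep '[[[0,0,20,0,0,0],[0,0,28,0,0,0],[0,5,28,0,0,2],[-2,25,10,0,0,5],[-2,38,0,0,0,6]]]'
python3 -m creep '[[[-2,40,0,0,0,6],[-2,40,0,0,0,6],[-2,40,0,0,0,6],[-2,40,0,0,0,6],[-2,40,0,0,0,5]]]'
python3 -m creep '[[[-2,40,0,0,0,0],[-2,40,0,0,0,0],[-2,40,0,0,0,0],[-2,40,0,0,0,0],[-2,40,0,0,0,0]]]'
python3 -c "
from h import *
go([*p2w([[-16,0.4]])[0],240],19.62)"
```

```text
time: 14.2
tool_pos: [0.5602, -0.2511, 0.2725]
tool_rot: [3.138, -0.004, -0.184]
contact_force: [0.8, 0.8, -3.1]
opening: 0.0336
time: 14.62
tool_pos: [0.548, -0.0456, 0.2747]
tool_rot: [3.136, -0.009, 0.342]
contact_force: [0.8, 0.7, -1.2]
opening: 0.0333
time: 15.03
tool_pos: [0.5352, 0.1626, 0.2753]
tool_rot: [3.136, -0.009, 0.347]
contact_force: [0.6, -0.5, -1.6]
opening: 0.0335
t 15.03 shift [ -0.9  42.2 -35.3] rot [ 0.12  0.61 -0.25] F [ 0.6 -0.5 -1.6] open 33.5 tip plate [-27.7 -40.6] tipz 97.3 q6 1.39
```

```bash
python3 -m creep '[[[0,25,-10,0.1,0.4,-0.2],[0,12,-15,0,0,0],[0,0,-15,0,0,0],[0,0,-8,0,0,0],[0,0,0,0,0,0]]]'
python3 -c "
from h import *
go([*p2w([[-16,0.4]])[0],215],19.62)"
```

```text
time: 15.45
tool_pos: [0.5324, 0.2116, 0.2267]
tool_rot: [-3.141, -0.007, 0.355]
contact_force: [-0.0, -1.0, -2.0]
opening: 0.0335
t 15.45 shift [  1.9  -6.8 -11.7] rot [-0.16  0.38 -0.71] F [-0. -1. -2.] open 33.5 tip plate [-14.3   7.6] tipz 48.7 q6 1.46
```

```bash
python3 -m creep '[[[2,-6.5,-6,-0.1,0,-0.6],[0,0,-5,0,0,0],[0,0,0,0,0,0],[0,0,0,0,0,0]]]'
python3 -c "
from h import *
go([*p2w([[-16,0.4]])[0],210],19.62)"
```

```text
time: 15.78
tool_pos: [0.5354, 0.2023, 0.2157]
tool_rot: [3.14, -0.007, 0.34]
contact_force: [0.5, 0.0, -0.9]
opening: 0.0337
t 15.78 shift [-1.1  2.5 -5.7] rot [-0.03  0.41  0.13] F [ 0.5  0.  -0.9] open 33.7 tip plate [-14.6  -2.7] tipz 37.7 q6 1.46
```

```bash
python3 -m creep '[[[-1,2.9,-3,0,0,0.1],[0,0,-1,0,0,0],[0,0,0,0,0,0]]]'
python3 -c "
from h import *
go([*p2w([[-16,0.4]])[0],208.4],19.62)"
```

```text
time: 16.03
tool_pos: [0.5351, 0.2042, 0.2125]
tool_rot: [3.139, -0.009, 0.34]
contact_force: [-1.2, 0.1, -1.6]
opening: 0.0336
t 16.03 shift [-0.8  0.6 -4.1] rot [-0.06  0.53  0.17] F [-1.2  0.1 -1.6] open 33.6 tip plate [-13.9  -0.8] tipz 34.5 q6 1.46
```

```bash
python3 -m creep '[[[-0.9,2,-1,0,0,0.2],[0,0,0,0,0,0],[0,0,-2,0,0,0],[0,0,0,0,0,0]]]'
python3 -c "
from h import *
go([*p2w([[-16,0.4]])[0],208.4],19.62)"
```

```text
time: 16.37
tool_pos: [0.5342, 0.2066, 0.2099]
tool_rot: [3.139, -0.01, 0.344]
contact_force: [-0.1, -1.2, -1.5]
opening: 0.0337
t 16.37 shift [ 0.1 -1.8 -1.5] rot [-0.08  0.6  -0.08] F [-0.1 -1.2 -1.5] open 33.7 tip plate [-13.7   1.8] tipz 31.9 q6 1.46
```

```bash
python3 -m creep '[[[0.3,-1.4,-0.5,0,0,0],[0,0,0,0,0,0],[0,0,-1,0,0,0]]]'
python3 -m creep '[[[0,0,-1.5,0,0,0]]]'
python3 -c "
from h import *
go([*p2w([[-16,0.4]])[0],208.4],19.62)"
```

```text
time: 16.62
tool_pos: [0.5346, 0.2053, 0.2084]
tool_rot: [3.139, -0.011, 0.344]
contact_force: [0.7, -0.0, -1.3]
opening: 0.0331
time: 16.7
tool_pos: [0.5346, 0.2053, 0.2083]
tool_rot: [3.139, -0.011, 0.344]
contact_force: [-7.7, -1.0, 23.1]
opening: 0.0338
t 16.7 shift [-0.3 -0.5  0.1] rot [-0.09  0.65 -0.1 ] F [-7.7 -1.  23.1] open 33.8 tip plate [-13.6   0.3] tipz 30.3 q6 1.46
```

```bash
python3 -m creep '[[[3.8,1.35,-0.2,0,0,0],[3.8,1.35,-0.2,0,0,0],[3.8,1.35,0,0,0,0]]]'
python3 -m creep '[[[2.5,0.9,0,0,-0.1,0]]]'
python3 -m creep '[[[2.5,0.9,0,0,-0.1,0]]]'
python3 -c "
from h import *
go([*p2w([[0,0.]])[0],208.4],19.62)"
```

```text
time: 16.95
tool_pos: [0.546, 0.2093, 0.2088]
tool_rot: [3.139, -0.011, 0.344]
contact_force: [-0.1, 0.9, -1.4]
opening: 0.0336
time: 17.03
tool_pos: [0.549, 0.2103, 0.2087]
tool_rot: [3.139, -0.013, 0.344]
contact_force: [0.9, -0.8, -2.4]
opening: 0.0336
time: 17.12
tool_pos: [0.5509, 0.211, 0.2083]
tool_rot: [3.138, -0.011, 0.344]
contact_force: [-13.0, -5.5, 14.5]
opening: 0.0335
t 17.12 shift [-1.4 -1.3  0.1] rot [-0.02  0.64 -0.09] F [-13.   -5.5  14.5] open 33.5 tip plate [3.6 0.1] tipz 30.4 q6 1.47
```

```bash
python3 -m creep '[[[2,0.7,0,0,0,0]]]'
python3 -m creep '[[[2,0.7,0,0,0,0]]]'
python3 -m creep '[[[2,0.7,0,0,0,0]]]'
python3 -c "
from h import *
go([*p2w([[0,0.]])[0],208.4],19.62)"
```

```text
time: 17.2
tool_pos: [0.5519, 0.2114, 0.2084]
tool_rot: [3.138, -0.005, 0.344]
contact_force: [-10.8, -4.6, 13.9]
opening: 0.0332
time: 17.28
tool_pos: [0.5527, 0.2117, 0.2084]
tool_rot: [3.138, 0.001, 0.344]
contact_force: [-8.0, -3.4, 8.2]
opening: 0.0335
time: 17.37
tool_pos: [0.5536, 0.212, 0.2084]
tool_rot: [3.138, 0.006, 0.344]
contact_force: [-8.5, -2.8, 7.6]
opening: 0.0336
t 17.37 shift [-4.1 -2.2  0. ] rot [ 0.29 -0.27 -0.11] F [-8.5 -2.8  7.6] open 33.6 tip plate [3.6 0.1] tipz 30.4 q6 1.47
```

```bash
python3 -m creep '[[[-1,-0.4,0,0.1,-0.4,0],[0,0,0,0,0,0]]]'
python3 -m creep '[[[0,0,0,0,0,0],[0,0,0,0,0,0],[0,0,0,0,0,0]]]' 0.0 20
python3 -m creep '[[[0,0,20,0,0,0],[0,0,30,0,0,0],[0,0,30,0,0,0],[0,-35,0,0,0,0],[0,-40,0,0,0,-4]]]'
python3 -m creep '[[[-5,-40,0,0,0,-6],[-5,-40,0,0,0,-6],[-5,-40,0,0,0,-6],[-5,-40,0,0,0,-6],[-5,-40,0,0,0,-6]]]' -0.3
python3 -m creep '[[[-5,-40,0,0,0,0],[-8,-40,0,0,0,0],[-10,-40,0,0,0,0],[0,0,0,0,0,0]]]' -0.3
python3 -c "
from h import *
go([447.5,-330,240],-11.6)
im=viewer.read_camera('top');cv2.imwrite('pics/top5.png',im)
for o in mods('top',im,z=.03):print(o,w2p(o[0]),o[2]-19.62)
for o in mods('top',im):print(o)
cv2.imwrite('pics/c5.png',cv2.resize(im[195:345,120:480],(800,333),interpolation=cv2.INTER_CUBIC))"
```

```text
time: 17.53
tool_pos: [0.5525, 0.2116, 0.2085]
tool_rot: [3.138, 0.0, 0.344]
contact_force: [-0.5, -0.5, -0.7]
opening: 0.0334
time: 17.78
tool_pos: [0.5532, 0.2118, 0.2085]
tool_rot: [3.138, -0.002, 0.344]
contact_force: [-0.1, -0.3, 0.1]
opening: 0.0449
time: 18.2
tool_pos: [0.5529, 0.1411, 0.2901]
tool_rot: [3.139, -0.002, 0.283]
contact_force: [0.6, -0.8, 0.4]
opening: 0.0459
time: 18.62
tool_pos: [0.5277, -0.0649, 0.2927]
tool_rot: [3.138, -0.012, -0.259]
contact_force: [0.6, -0.2, -0.8]
opening: 0.0596
time: 18.95
tool_pos: [0.5032, -0.194, 0.2936]
tool_rot: [3.135, -0.018, -0.271]
contact_force: [-0.0, -1.2, 0.9]
opening: 0.0596
t 18.95 shift [ -55.7 -136.   -53.6] rot [0.6  0.89 3.92] F [-0.  -1.2  0.9] open 59.6 tip plate [-177.4 -367.4] tipz 115.7 q6 1.33
(array([589.9,  83.2]), array([31.2, 49.5]), 18.3, 67) [[  -4.43179475 -132.7948258 ]] -1.3200000000000003
(array([545.4, 208.3]), array([31.7, 49.4]), 18.9, 76) [[-4.34018488 -0.0158681 ]] -0.7200000000000024
(array([ 423.8, -325.5]), array([10.5, 20.4]), 78.4, 33) [[-298.12605234 -461.98866392]] 58.78
(array([592.4,  85. ]), array([31.7, 50.3]), 18.3, 67)
(array([547.2, 212.2]), array([32.2, 50.2]), 18.9, 76)
(array([ 423.6, -330.4]), array([10.6, 20.8]), 78.4, 33)
```

View pics/c5.png

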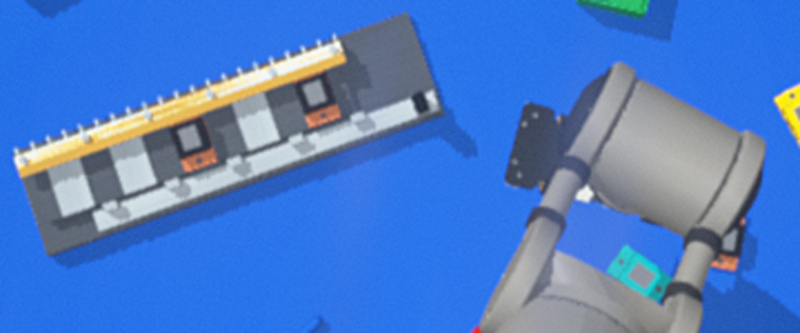

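```bash
python3 -m creep '[[[-15,-36,-5,0.3,0.5,2],[-15,-36,-10,0.3,0.4,2],[-14,-33,-15,0,0,0],[-9,-22,-10,0,0,0],[0,0,0,0,0,0]]]' -0.3
python3 -c "
from h import *
go([447.5,-330,200],-11.6)"
```

```text
time: 19.42
tool_pos: [0.4522, -0.3172, 0.2535]
tool_rot: [-3.14, -0.004, -0.191]
contact_force: [-0.5, -0.2, -0.0]
opening: 0.0597
t 19.42 shift [ -4.7 -12.8 -53.5] rot [-0.07  0.26 -0.67] F [-0.5 -0.2 -0. ] open 59.7 tip plate [-267.8 -463.8] tipz 75.5 q6 1.01
```

```bash
python3 -m creep '[[[-3,-8,-15,0,0.2,-0.6],[-1,-4,-18,0,0,0],[0,0,-12,0,0,0],[0,0,-5,0,0,0],[0,0,0,0,0,0]]]' -0.3
python3 -c "
from h import *
go([447.5,-330,183.5],-11.6)
im=viewer.read_camera('scene')
for o in mods('scene',im):print(o)
cv2.imwrite('pics/s5.png',cv2.resize(im[170:300,100:310],(800,495),interpolation=cv2.INTER_CUBIC))"
```

```text
time: 19.83
tool_pos: [0.4512, -0.3254, 0.2023]
tool_rot: [-3.139, -0.003, -0.2]
contact_force: [-0.7, 0.1, 0.4]
opening: 0.0596
t 19.83 shift [ -3.7  -4.6 -18.8] rot [-0.11  0.18 -0.12] F [-0.7  0.1  0.4] open 59.6 tip plate [-271.7 -470.9] tipz 24.3 q6 1.0
(array([511.3, 209.5]), array([24.4, 53.3]), -19.9, 36)
(array([ 452.1, -328. ]), array([34.6, 63.1]), -11.5, 129)
(array([559.2,  80.3]), array([24.6, 54.2]), -17.7, 42)
```

View pics/s5.png

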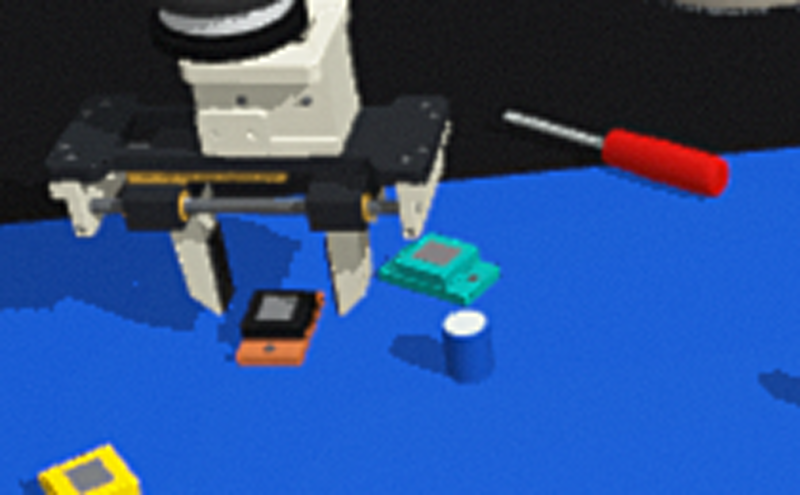

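Module unmoved, between the fingers; capacitor and turquoise clear. Descend and grip.

```bash
python3 -m creep '[[[-3,-4,-10,0,0.1,0],[0,0,-6,0,0,0],[0,0,-3,0,0,0],[0,0,0,0,0,0]]]'
python3 -m creep '[[[0,0,0,0,0,0],[0,0,0,0,0,0],[0,0,0,0,0,0],[0,0,0,0,0,0],[0,0,0,0,0,0]]]' 0.8 35
python3 -m creep '[[[0,0,0,0,0,0],[0,0,0,0,0,0],[0,0,0,0,0,0]]]'
python3 -c "
from h import *
go([447.5,-330,183.5],-11.6)"
python3 -m creep '[[[0,0,20,0,0,0],[0,0,28,0,0,0],[0,0,28,0,0,0],[2,25,10,0,0,5],[4,38,0,0,0,5]]]'
python3 -m creep '[[[4,40,0,0,0,5],[4,40,0,0,0,5],[4,40,0,0,0,5],[4,40,0,0,0,5],[4,40,0,0,0,2]]]'
python3 -c "
from h import *
go([*p2w([[-16,132]])[0],240],19.62)"
```

```text
time: 20.22
tool_pos: [0.4499, -0.3282, 0.1845]
tool_rot: [3.141, -0.005, -0.197]
contact_force: [-0.2, -0.3, 0.0]
opening: 0.0596
time: 20.63
tool_pos: [0.4501, -0.3285, 0.1854]
tool_rot: [3.141, -0.006, -0.197]
contact_force: [-0.4, -0.4, -0.0]
opening: 0.0338
time: 20.88
tool_pos: [0.45, -0.3284, 0.1853]
tool_rot: [3.141, -0.006, -0.198]
contact_force: [-0.1, -0.5, -0.8]
opening: 0.0335
t 20.88 shift [-2.5 -1.6 -1.8] rot [ 0.11  0.32 -0.28] F [-0.1 -0.5 -0.8] open 33.5 tip plate [-273.7 -474.2] tipz 7.3 q6 1.0
time: 21.3
tool_pos: [0.4548, -0.2687, 0.2726]
tool_rot: [3.14, -0.003, -0.026]
contact_force: [1.0, 0.7, -2.4]
opening: 0.0341
time: 21.72
tool_pos: [0.4737, -0.063, 0.2748]
tool_rot: [3.136, -0.008, 0.373]
contact_force: [2.2, 0.5, -1.4]
opening: 0.0336
t 21.72 shift [ 16.4 391.7 -34.8] rot [ 0.13  0.53 -1.76] F [ 2.2  0.5 -1.4] open 33.6 tip plate [-161.6 -232.4] tipz 96.8 q6 0.9
```

```bash
python3 -m creep '[[[2,40,0,0,0.1,-0.8],[2,40,0,0,0.1,-0.8],[2,40,0,0,0,0],[2,40,0,0,0,0],[2,40,0,0,0,0]]]'
python3 -m creep '[[[2,40,0,0,0,0],[2,40,0,0,0,0],[2,40,-5,0,0,0],[0,30,-10,0,0,0],[0,0,-10,0,0,0]]]'
python3 -c "
from h import *
go([*p2w([[-16,132]])[0],225],19.62)"
```

```text
time: 22.13
tool_pos: [0.4819, 0.1454, 0.2754]
tool_rot: [3.137, -0.006, 0.346]
contact_force: [0.5, -0.4, -1.3]
opening: 0.0338
time: 22.55
tool_pos: [0.4858, 0.3085, 0.2521]
tool_rot: [3.139, -0.013, 0.352]
contact_force: [-0.5, 0.4, -1.4]
opening: 0.0339
t 22.55 shift [  4.3  20.3 -27.1] rot [-0.14  0.76 -0.53] F [-0.5  0.4 -1.4] open 33.9 tip plate [-24.6 114. ] tipz 74.1 q6 1.65
```

```bash
python3 -m creep '[[[2,10,-10,-0.1,0.4,-0.5],[2,4,-12,0,0,0],[0,0,-6,0,0,0],[0,0,0,0,0,0],[0,0,0,0,0,0]]]'
python3 -c "
from h import *
go([*p2w([[-16,132]])[0],215],19.62)"
```

```text
time: 22.97
tool_pos: [0.4881, 0.3229, 0.2186]
tool_rot: [3.138, 0.001, 0.347]
contact_force: [-0.4, -0.1, -0.9]
opening: 0.034
t 22.97 shift [ 1.9  5.9 -3.6] rot [ 0.18  0.02 -0.28] F [-0.4 -0.1 -0.9] open 34.0 tip plate [-19.9 126.6] tipz 40.6 q6 1.68
```

```bash
python3 -m creep '[[[2.5,6.5,-3,0,0,-0.2],[0,0,-2,0,0,0],[0,0,0,0,0,0],[0,0,0,0,0,0]]]'
python3 -c "
from h import *
go([*p2w([[-16,132]])[0],210],19.62)"
```

```text
time: 23.3
tool_pos: [0.4921, 0.3275, 0.2145]
tool_rot: [3.138, -0.001, 0.34]
contact_force: [-0.2, 0.8, -1.3]
opening: 0.0333
t 23.3 shift [-2.   1.2 -4.5] rot [0.16 0.11 0.14] F [-0.2  0.8 -1.3] open 33.3 tip plate [-14.4 129.6] tipz 36.5 q6 1.69
```

```bash
python3 -m creep '[[[-0.9,2.6,-2,0,0,0.1],[0,0,-2,0,0,0],[0,0,0,0,0,0]]]'
python3 -c "
from h import *
go([*p2w([[-16,132]])[0],207.3],19.62)"
```

```text
time: 23.55
tool_pos: [0.4914, 0.3299, 0.2112]
tool_rot: [3.138, -0.003, 0.341]
contact_force: [-0.5, -0.1, -2.0]
opening: 0.0334
t 23.55 shift [-1.3 -1.2 -3.9] rot [0.12 0.2  0.07] F [-0.5 -0.1 -2. ] open 33.4 tip plate [-13.9 132.1] tipz 33.2 q6 1.69
```

```bash
python3 -m creep '[[[0,0,-2,0,0,0],[0,0,-1,0,0,0],[0,0,0,0,0,0]]]'
python3 -m creep '[[[0,0,-1,0,0,0]]]'
python3 -m creep '[[[0,0,-1.2,0,0,0]]]'
python3 -c "
from h import *
go([*p2w([[-16,132]])[0],207.3],19.62)"
```

```text
time: 23.8
tool_pos: [0.4913, 0.33, 0.208]
tool_rot: [3.138, -0.003, 0.342]
contact_force: [-0.0, 0.9, -1.2]
opening: 0.0336
time: 23.88
tool_pos: [0.4913, 0.33, 0.2072]
tool_rot: [3.138, -0.003, 0.342]
contact_force: [-4.2, -2.1, 15.6]
opening: 0.034
time: 23.97
tool_pos: [0.4913, 0.33, 0.2073]
tool_rot: [3.138, -0.003, 0.342]
contact_force: [-6.0, -3.1, 16.9]
opening: 0.0336
t 23.97 shift [-1.3 -1.3  0. ] rot [0.11 0.23 0.05] F [-6.  -3.1 16.9] open 33.6 tip plate [-13.8 132.3] tipz 29.3 q6 1.69
```

```bash
python3 -m creep '[[[3.8,1.35,-0.3,0,0,0],[3.8,1.35,-0.3,0,0,0],[3.8,1.35,-0.3,0,0,0]]]'
python3 -m creep '[[[2.5,0.9,-0.3,0,-0.1,0]]]'
python3 -m creep '[[[2.5,0.9,-0.3,0,-0.1,0]]]'
python3 -c "
from h import *
go([*p2w([[0,132.]])[0],207.3],19.62)"
python3 -m creep '[[[2,0.7,-0.2,0,0,0]]]'
python3 -m creep '[[[2,0.7,-0.2,0,0,0]]]'
python3 -c "
from h import *
go([*p2w([[0,132.]])[0],207.3],19.62)"
```

```text
time: 24.22
tool_pos: [0.5026, 0.3342, 0.2074]
tool_rot: [3.138, -0.003, 0.342]
contact_force: [-0.8, 0.1, 0.3]
opening: 0.0332
time: 24.3
tool_pos: [0.5053, 0.3351, 0.2073]
tool_rot: [3.138, -0.004, 0.342]
contact_force: [-6.4, -2.6, 10.7]
opening: 0.0338
time: 24.38
tool_pos: [0.5076, 0.336, 0.2073]
tool_rot: [3.137, -0.003, 0.342]
contact_force: [-5.3, -1.3, 7.0]
opening: 0.0334
t 24.38 shift [-2.4 -1.9 -0. ] rot [0.18 0.27 0.03] F [-5.3 -1.3  7. ] open 33.4 tip plate [  3.5 132.2] tipz 29.3 q6 1.69
time: 24.47
tool_pos: [0.5094, 0.3367, 0.2073]
tool_rot: [3.137, -0.001, 0.342]
contact_force: [-10.6, -4.0, 9.0]
opening: 0.0338
time: 24.55
tool_pos: [0.5103, 0.3371, 0.2073]
tool_rot: [3.137, 0.004, 0.342]
contact_force: [-13.1, -5.3, 14.0]
opening: 0.0339
t 24.55 shift [-5.1 -3.   0. ] rot [ 0.35 -0.13  0.02] F [-13.1  -5.3  14. ] open 33.9 tip plate [  5.1 132.3] tipz 29.3 q6 1.69
```

```bash
python3 -m creep '[[[2,0.7,0,0,0,0]]]'
python3 -m creep '[[[2,0.7,0,0,0,0]]]'
python3 -c "
from h import *
go([*p2w([[0,132.]])[0],207.3],19.62)"
python3 -m creep '[[[-1,-0.4,0,0,-0.4,0],[0,0,0,0,0,0]]]'
python3 -m creep '[[[0,0,0,0,0,0],[0,0,0,0,0,0],[0,0,0,0,0,0]]]' 0.0 20
python3 -m creep '[[[0,0,20,0,0,0],[0,0,30,0,0,0],[0,0,30,0,0,0],[4,-35,0,0,0,0],[5,-40,0,0,0,0]]]'
python3 -m creep '[[[5,-40,0,0,0,0],[5,-40,0,0,0,0],[5,-40,0,0,0,0],[5,-40,0,0,0,0],[5,-40,0,0,0,0]]]' -0.3
python3 -m creep '[[[5,-40,0,0,0,0],[5,-40,0,0,0,0],[5,-40,0,0,0,0],[0,0,0,0,0,0]]]' -0.3
python3 -c "
from h import *
go([*p2w([[-45,-232]])[0],250],19.62)
im=viewer.read_camera('top');cv2.imwrite('pics/top6.png',im)
for o in mods('top',im,z=.03):print(o,w2p(o[0]),o[2]-19.62)
cv2.imwrite('pics/c6.png',cv2.resize(im[195:315,120:325],(800,468),interpolation=cv2.INTER_CUBIC))"
```

```text
time: 24.63
tool_pos: [0.5111, 0.3375, 0.2074]
tool_rot: [3.136, 0.01, 0.342]
contact_force: [-9.9, -3.8, 8.7]
opening: 0.0341
time: 24.72
tool_pos: [0.512, 0.3379, 0.2075]
tool_rot: [3.136, 0.015, 0.342]
contact_force: [-8.5, -3.5, 7.7]
opening: 0.0336
t 24.72 shift [-6.9 -3.8 -0.2] rot [ 0.59 -0.69  0.01] F [-8.5 -3.5  7.7] open 33.6 tip plate [  5.2 132.3] tipz 29.5 q6 1.69
time: 24.88
tool_pos: [0.5109, 0.3378, 0.2076]
tool_rot: [3.134, 0.009, 0.342]
contact_force: [-1.3, -0.9, 1.8]
opening: 0.0337
time: 25.13
tool_pos: [0.5118, 0.338, 0.2074]
tool_rot: [3.134, 0.007, 0.342]
contact_force: [0.3, 0.1, 0.2]
opening: 0.0448
time: 25.55
tool_pos: [0.5202, 0.2668, 0.2883]
tool_rot: [3.135, 0.007, 0.35]
contact_force: [0.6, -0.1, 0.0]
opening: 0.0459
time: 25.97
tool_pos: [0.5457, 0.0607, 0.2907]
tool_rot: [3.133, -0.002, 0.355]
contact_force: [0.3, 0.5, -0.3]
opening: 0.0593
time: 26.3
tool_pos: [0.5615, -0.0703, 0.2914]
tool_rot: [3.128, -0.005, 0.35]
contact_force: [0.9, -1.1, 0.2]
opening: 0.0596
t 26.3 shift [ 23.5  46.4 -41.4] rot [ 0.61  0.54 -0.4 ] F [ 0.9 -1.1  0.2] open 59.6 tip plate [ -81.8 -270.1] tipz 113.4 q6 0.97
(array([589.9,  83.2]), array([31.2, 49.5]), 18.3, 71) [[  -4.43179475 -132.7948258 ]] -1.3200000000000003
(array([545.1, 208.2]), array([31.7, 50.1]), 18.9, 75) [[-4.65634492 -0.00932366]] -0.7200000000000024
(array([500.8, 332.4]), array([32.2, 49.7]), 19.6, 80) [[ -4.67856192 131.85473325]] -0.019999999999999574
```

View pics/c6.png

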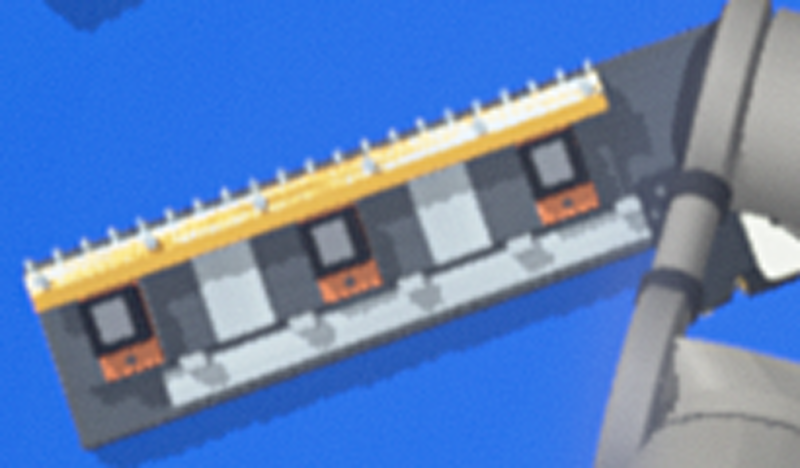

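```bash
python3 -m creep '[[[8,16,-10,0.3,0.3,-0.2],[8,16,-15,0.3,0.2,-0.2],[7,14,-10,0,0,0],[0,0,-5,0,0,0],[0,0,0,0,0,0]]]' -0.3 20
python3 -c "
from h import *
go([*p2w([[-45,-232]])[0],212],19.62)"
```

```text
time: 26.77
tool_pos: [0.5847, -0.0186, 0.25]
tool_rot: [-3.139, -0.002, 0.339]
contact_force: [-0.5, -0.3, 0.8]
opening: 0.0595
t 26.77 shift [  0.3  -5.2 -38. ] rot [-0.16  0.06  0.19] F [-0.5 -0.3  0.8] open 59.5 tip plate [ -43.2 -226.6] tipz 72.0 q6 1.07
```

```bash
python3 -m creep '[[[1,-5,0,0,0,0],[0,0,-15,0,0,0],[0,0,-14,0,0,0],[0,0,-7,0,0,0],[0,0,0,0,0,0]]]' -0.3 20
python3 -c "
from h import *
go([*p2w([[-45,-232]])[0],212],19.62)"
```

```text
time: 27.18
tool_pos: [0.5856, -0.024, 0.2157]
tool_rot: [3.141, -0.005, 0.342]
contact_force: [-0.4, 0.2, 0.7]
opening: 0.0597
t 27.18 shift [-0.6  0.1 -3.7] rot [-0.08  0.27  0.01] F [-0.4  0.2  0.7] open 59.7 tip plate [ -43.6 -232.3] tipz 37.7 q6 1.05
```

```bash
python3 -m creep '[[[0,0,-4,0,0.2,0],[0,0,-2,0,0,0],[0,0,0,0,0,0]]]'
python3 -m creep '[[[0,0,0,0,0,0],[0,0,0,0,0,0],[0,0,0,0,0,0],[0,0,0,0,0,0],[0,0,0,0,0,0]]]' 1 40
python3 -m creep '[[[0,0,0,0,0,0],[0,0,0,0,0,0],[0,0,0,0,0,0],[0,0,0,0,0,0]]]'
python3 -m creep '[[[-1.7,4.7,0,0,0,0],[-1.7,4.7,0,0,0,0],[-1.7,4.7,0,0,0,0],[-1.7,4.7,0,0,0,0]]]'
python3 -c "
from h import *
go([*p2w([[-45,-199]])[0],212],19.62)"
```

```text
time: 27.43
tool_pos: [0.5858, -0.0249, 0.211]
tool_rot: [3.141, -0.003, 0.341]
contact_force: [-0.2, 0.2, -0.1]
opening: 0.0597
time: 27.85
tool_pos: [0.5863, -0.0252, 0.2129]
tool_rot: [3.14, -0.006, 0.341]
contact_force: [0.3, 0.2, 0.4]
opening: 0.0311
time: 28.18
tool_pos: [0.5853, -0.0215, 0.213]
tool_rot: [-3.136, -0.005, 0.341]
contact_force: [0.5, -2.5, -2.0]
opening: 0.0136
time: 28.52
tool_pos: [0.5788, -0.0038, 0.213]
tool_rot: [-3.14, -0.006, 0.339]
contact_force: [0.6, -3.7, -1.4]
opening: 0.0137
t 28.52 shift [-4.9 11.  -1. ] rot [-0.22  0.29  0.17] F [ 0.6 -3.7 -1.4] open 13.7 tip plate [ -43.1 -210.7] tipz 35.0 q6 1.09
```

```bash
python3 -m creep '[[[-1.4,3.8,0,0,0,0],[-1.4,3.8,0,0,0,0]]]'
python3 -m creep '[[[-1.2,3.3,0,0,0,0]]]'
python3 -m creep '[[[-1.2,3.3,0,0,0,0]]]'
python3 -m creep '[[[-1.2,3.3,0,0,0,0]]]'
python3 -c "
from h import *
go([*p2w([[-45,-199]])[0],212],19.62)"
```

```text
time: 28.68
tool_pos: [0.5757, 0.0046, 0.213]
tool_rot: [-3.14, -0.006, 0.339]
contact_force: [0.4, -3.4, -1.8]
opening: 0.0139
time: 28.77
tool_pos: [0.5744, 0.0083, 0.213]
tool_rot: [-3.14, -0.006, 0.34]
contact_force: [1.1, -2.6, -1.7]
opening: 0.0137
time: 28.85
tool_pos: [0.5735, 0.0108, 0.2131]
tool_rot: [3.139, -0.007, 0.341]
contact_force: [5.7, -25.2, -8.2]
opening: 0.0136
time: 28.93
tool_pos: [0.573, 0.0118, 0.2131]
tool_rot: [3.132, -0.008, 0.343]
contact_force: [5.7, -27.8, -9.0]
opening: 0.0135
t 28.93 shift [ 0.9 -4.6 -1.1] rot [ 0.35  0.59 -0.01] F [  5.7 -27.8  -9. ] open 13.5 tip plate [ -43.  -195.9] tipz 35.1 q6 1.12
```

```bash
python3 -m creep '[[[0,0,0,0,0,0],[0,0,0,0,0,0],[0,0,0,0,0,0],[0,0,0,0,0,0],[0,0,0,0,0,0]]]' -0.3 20
python3 -m creep '[[[0,0,25,0,0,0],[0,0,30,0,0,0],[0,0,30,0,0,0],[0,-35,0,0,0,0],[0,-40,0,0,0,0]]]'
python3 -m creep '[[[-5,-40,0,0,0,0],[-5,-40,0,0,0,0],[-5,-40,0,0,0,0],[-5,-40,0,0,0,0],[0,0,0,0,0,0]]]'
python3 -c "
from h import *
im=viewer.read_camera('top');cv2.imwrite('pics/top7.png',im)
for o in mods('top',im,z=.03):print(o,w2p(o[0]),o[2]-19.62)
cv2.imwrite('pics/c7.png',cv2.resize(im[195:315,120:325],(800,468),interpolation=cv2.INTER_CUBIC))
go([500,-200,300],19.6)"
```

```text
time: 29.35
tool_pos: [0.5722, 0.0131, 0.2129]
tool_rot: [3.135, -0.006, 0.342]
contact_force: [0.3, 0.4, -0.4]
opening: 0.0422
time: 29.77
tool_pos: [0.5705, -0.0547, 0.3004]
tool_rot: [3.141, -0.002, 0.353]
contact_force: [0.6, 0.6, 0.0]
opening: 0.0596
time: 30.18
tool_pos: [0.5492, -0.2235, 0.3035]
tool_rot: [3.136, -0.008, 0.355]
contact_force: [-0.6, 0.7, 0.9]
opening: 0.06
(array([589.7,  83.7]), array([31.4, 48.9]), 19.9, 67) [[  -4.45228521 -132.25669929]] 0.2799999999999976
(array([545.5, 208.4]), array([31.7, 49.3]), 18.9, 73) [[-4.21241197  0.04474614]] -0.7200000000000024
(array([501.4, 332.3]), array([32.2, 49.2]), 18.4, 78) [[ -4.14697985 131.55906368]] -1.2200000000000024
t 30.23 shift [-49.5  20.9  -3.3] rot [ 0.01  0.5  -0.77] F [ 0.3  1.1 -0.2] open 60.0 tip plate [-143.2 -406.1] tipz 125.3 q6 0.7
```

View pics/c7.png

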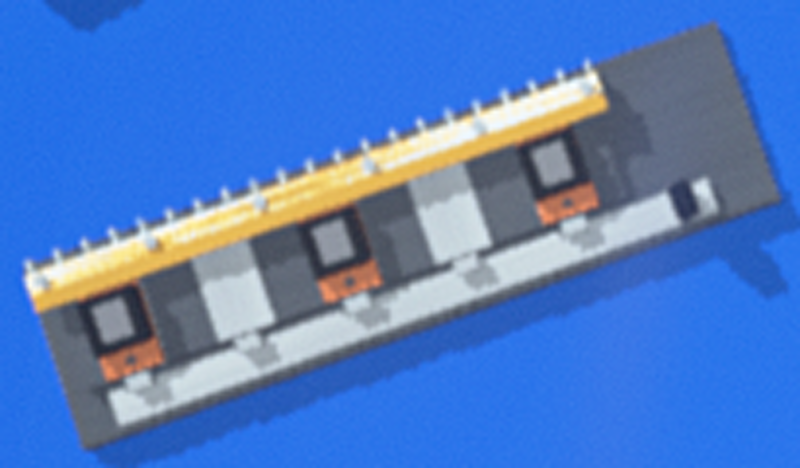

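```bash
python3 -c "
from h import *
im=cv2.imread('pics/top0.png');print(len(mods('top',im)));print(robot.hand_in())"
```

```text
3
the job is handed in; nothing more can be done
None
```

The job is done and handed in at about 30 s of robot time. I opened the lock bar to its end stop and wrung the three modules on the bench onto pads 0, 2 and 4. I then slid the bar shut to its other end stop.

**Modules:** each was laid on the front of its pad, slid under the lip and stopped against the back stop. In the last top view all three sit at the same depth. Sideways they are within about 0.5 mm of their pad centres. An earlier reading put the module on pad 0 at 0.8 mm off. The measured angles came out between +0.3° and −1.2°, which is within the noise of these coarse pictures, so squareness is only checked that closely.

**Lock bar:** shutting met the end stop at about 28 N. The last picture shows a tooth in front of the middle of each pad, and the grip moved about 33 mm between open and shut.

**Bystanders:** I steered clear of the capacitor, the tray and the yellow and turquoise look-alikes, and never touched them. I did not measure their positions again at the end. I saw no grip slip and no module knocked aside.

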